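# Pump up the hydraulic drilling fixture until its pressure pin stands out

## Task

Clamp the wooden block in the hand-pumped drilling fixture: push it along the fence with the fingertips until it stands against the end stop, swing the release lever with the red knob shut as far as it goes, then pump the black plunger with full strokes, letting it come right up each time, until the red indicator pin stands fully out and its white band shows. Only push and press: lift nothing, do not touch the indicator pin itself, and leave the other things on the bench where they are. Finish with the block clamped, the lever shut and the plunger up.

Things in the scene. Friction and masses are not known exactly. Their poses are not given: they have to be found in the camera images.
- fixture: Drilling fixture fixed to the bench: dark base plate 170 (x) x 260 (y) x 14 mm. Origin: centre of its underside, on the bench top; z up; yaw -1.17 to -0.83, so its x points right and a little ahead, its long y ahead and a little left. 'FF' = mm in this frame. Blue clamp cylinder at FF x -83..-13, y 34..86, top z 58; blue pump body at x -80..-30, y -108..10, top z 60.
- block: Loose wooden block 45 (x) x 100 (y) x 40 mm high, 0.11 to 0.23 kg, lying on the plate (14 mm up) along the fence, up to 3 mm off it, slightly askew, 30 to 65 mm short of the end stop. Origin: centre of its underside; y along it. Push its FF -y end towards FF +y until its other end meets the stop: origin then at FF y 60, x 34 to 37.5. Pushing it takes 1 to 2 N.
- stop_face (a point): Point on the end stop's face (FF 37.5, 110, 34), axes as the fixture's; the face looks to FF -y; the stop spans FF x 16..58, top z 40. The block's origin is 50 mm in FF -y of it when home. The fence beside the block: near face at FF x = 60, y -10..125, top z 36; a finger that pushes the block's end can stay above it.
- lever_hinge (a point): Point on the upright axis of the release lever, at the FF -y end of the pump body (FF -55, -90, 75).
- lever_knob (a point): Centre of the upright red knob on the release lever, 50 mm from the lever's axis: cylinder 13 mm across, from 65 to 98 mm above the bench (steel arm at 66..71 mm). Open, the arm points to FF -y; shut, almost to FF -x. Pushed round in an arc by a finger on the knob's FF +x side, clockwise seen from above, by 2 to 4 N; stays where it is left.
- lever (a joint): Angle of the release lever in rad: 0 = wide open (arm along FF -y), 1.35 = shut, against its stop; grows clockwise seen from above. It starts open (0 to 0.3). While it is open the pump builds no pressure: the pin does not move.
- plunger_top (a point): Top centre of the pump's black mushroom head (34 mm across), 108 mm above the bench when up, at FF -55, -40. Press straight down, stroke 22 mm, 3 N at first to 10 N at the bottom; a spring lifts it again. Lever shut: a full stroke raises the pin 2 to 3.5 mm (a short one less, under 10 mm hardly at all), so five to seven are needed; once the pin is fully out, more strokes change nothing.
- plunger (a joint): Stroke of the plunger in m: 0 = up, 0.022 = fully down.
- pin (a joint): How far the indicator pin has come out, in m: 0 = in (only its top shows), 0.0125 = the white band at its foot has just come out of the brass boss (fully out), up to about 0.0148. It stays where the pump brought it.
- pin_top (a point): Centre of the top of the red indicator pin (8 mm across), in a brass boss on the pump body (FF -69, -3); 67 mm above the bench when in, 80 mm or more when fully out. Not to be touched.
- clamp_pad: Round steel pad (24 mm) on the clamp cylinder's rod, 36 mm above the bench, at FF y = 60. The pump drives it 16 mm towards FF +x, so that from about the fifth stroke it presses the block on the fence. Origin 4 mm behind the pad's back face.
- sanding_block: A sanding block standing by (62 x 115 x 34 mm). Origin: centre of its underside. Leave it.
- tape_roll: A roll of black tape standing by (58 mm across, 19 mm high). Leave it.
- marker_pen: A blue and white marker pen standing by (135 mm long). Leave it.
- inline_tool: A black inline power driver lying by (64 x 318 x 63 mm). Leave it.
- centre_punch: A black steel centre punch lying by (12 x 112 mm). Leave it.
- hose (a point): A point on a red air hose, a rigid obstacle (40 mm thick) that hangs left of the fixture, straight from the bench's left front edge (world x 0.18, y 0.34, z 0) past here up to (0.57, 0.01, 0.28), then (0.65, -0.08, 0.46) and the wall. Cross it from above and keep it at the gripper's left. More hose hangs behind the fixture (world x > 0.61, z > 0.2): lean the wrist back.
- magnet_dish: A round steel dish of small screws standing by (96 mm across, 24 mm high). Leave it.

How it is judged:
On the way, in this order (a step that is already met when the one before it is completed fails the run):
1. The block stands against the end stop and the release lever is shut (y of block in the frame of stop_face above -0.0535 m and x of block in the frame of stop_face above -0.006 m and z of block in the frame of fixture below 0.018 m and value of joint lever above 1.2 rad), for 0.2 s.
2. The indicator pin has been pumped fully out (value of joint pin above 0.0125 m and value of joint lever above 1.2 rad), for 0.2 s.
At the end, for the whole second after the job is handed in: The block lies flat on the plate, at rest, within 3.5 mm of the end stop and 3 mm of the fence, parallel to it within 0.05 rad, with the clamp pad pressing on it (over 1.5 N); the lever is shut (over 1.2 rad), the pin is out by more than 12.5 mm, and the plunger is up (within 3 mm) (all of step 2 and y of block in the frame of stop_face above -0.0535 m and x of block in the frame of stop_face above -0.006 m and z of block in the frame of fixture below 0.018 m and x of block in the frame of stop_face above -0.003 m and angle between the y axis of block and the y axis of fixture, either way round below 0.05 rad and linear speed of block below 0.01 m/s and contact force between clamp_pad and block above 1.5 N and value of joint plunger below 0.003 m); the robot touches nothing.
It fails at once if the block is lifted off the plate or tipped (z of block in the frame of fixture above 0.022 m or angle between block's own z axis and vertical above 0.15 rad).
It fails at once if the robot touches the indicator pin (contact force between any of the fingers, the arm and pin_c0 above 0.5 N).
It fails at once if a bystander is moved by more than 30 mm (distance of any of sanding_block, tape_roll, marker_pen, inline_tool, magnet_dish, centre_punch from where it was at the start of the episode above 0.03 m).
It also fails if it takes over 72 s, if anything falls off the work surface, if the arm or the gripper's body presses on something with over 40 N, if the wrist force passes 120 N, or if a joint passes its speed limit or range.

## Robot

A 6-joint arm with a two-finger parallel gripper is mounted at the origin on the work surface; the furniture and walls round the work are solid. World frame = base frame: x ahead of the robot, y to its left, z up, the work surface at z = 0. Lengths are in m, angles in rad, forces in N, time in s.
With the tool pointing down it reaches from about 0.35 to 0.85 m from the base axis. Payload 8.1 kg.
Tool frame: the origin (TCP) lies midway between the tips of the shut fingers; the grasp point (between the pads) lies ctrl.grip_depth behind it (ctrl.grip_depth is the distance from the TCP to the grasp point, in m); z points along the fingers, x is the direction in which the jaws open and shut, and the axes are right-handed (so a half turn about z gives the same grasp; the last joint's range is limited). The gripper opens to 93 mm and grips with 3 to 60 N. Pads are 15 mm wide; open, the fingers measure 128 mm over their backs; the gripper's body (75 mm by 188 mm) begins 65 mm behind the grasp point.
Start: joints at [1.123, 0.13, 1.488, -0, 1.523, -0.085], TCP at [0.213, 0.561, 0.184] pointing down, gripper open.
Joint ranges: [-2.96, 2.96], [-0.89, 2.26], [0.02, 2.5], [-1.34, 4.48], [0, 2.73], [-2.66, 2.66]. Speed limits (rad/s): [2.39, 2.39, 2.79, 3.14, 3.14, 3.14].

## Interface

Orientations are given as [roll, pitch, yaw] about the fixed x, y, z axes, in that order (R = Rz(yaw) Ry(pitch) Rx(roll)).
In Python, from cell import ctrl, viewer, nets gives the robot as it stands.
- The arm moves only by the shell command python3 -m jog 'ROWS' [FORCE]. ROWS is JSON, a list of rows, each an object with "grip": the opening in per cent of the stroke, from 0 (shut) to 100 (fully open); "delta_pos": the shift along the tool's x, y, z each as a share of 0.04 m, from -1 to 1, a list of three; "roll": the turn about the tool's z as a share of 4 degrees, from -1 to 1. In form: [{"grip": grip, "delta_pos": [tx, ty, tz], "roll": roll}, ...]. A call has 1 to 12 rows; each row shifts and turns the commanded pose from where the row before left it, along the tool's axes as they then stand; what a row does not reach is not made up. A row lasts 1/8 s, in which the tool goes at most 62.5 mm and 10.7 degrees, less where a joint would pass 70% of its speed; a pose out of reach is approached as far as the arm can. A call with a number of a shift or a turn outside -1 to 1 is refused whole. A call with a gripper value outside its range is refused whole. The fingers move at their own pace and stop on an object; FORCE is the grip in N (left out, the last holds). Time passes only in rows, so rows that do not move let the fingers close. It gives the time, the measured TCP pose, the force and the opening at its end, in the units of the state.
- ctrl.get_state(): the state, without advancing time (a new reading comes with each control period).
- viewer.camera(name): name is "scene" or "side" or "wrist"; returns a dict with "frame" (384x512x3 uint8, blue, green, red), "camera_matrix" (3x3 intrinsics, pixels), "world_to_cam" (4x4, takes a point from world to camera coordinates). Camera axes: x right, y down, z forward; pixel columns grow to the right and rows downward; lengths in m; the calibration is good to about 2 mm. A picture is of the moment at which its call begins. There is no depth.
- ctrl.close_job(): hands the job in, once; it reports no verdict.
Trained networks look in a picture, given as the dict that the camera call returned (one of the last four; its "shot" number tells which), for a name from the list of things; names that differ only in an ending like _2 or _b are one class to them, and where a whole thing is asked for, a point or a joint stands for the part that bears it (a point fixed in the world has none). Each returns a list of dicts, best first, with "confidence" (0 to 1); they miss things now and then, are a little off and sometimes report something else, mostly with a low value. They report only what shows in the picture. A call takes as long as a camera call.
- nets.boxes_of(picture, label): "bbox" ([centre column, centre row, width, height] in pixels, round what is visible of it).
- nets.silhouettes(picture, label): "region" (384x512 bool, what is visible of it) and "bbox" ([centre column, centre row, width, height] in pixels, round what is visible of it).
The state is a dict: "clock": time; "joints": joint angles; "qd": joint speeds; "joint_torque": joint torques, N m; "tcp_pos": TCP position; "ee_rot": TCP orientation; "force": force on the tool from outside, world axes, zero at the start; "ft_torque": the same for the moment, N m; "width": finger opening in m.
Only numpy, scipy, OpenCV 4.12 (cv2) and the standard library are available. Lean on these libraries where they do the work, as an engineer would, in place of code of your own. Each camera call takes 0.05 s, during which the arm holds its last target.

## Working session

There is one attempt and no reset: what is moved stays moved. The work goes in short steps, Python scripts to look and compute and a shell command to move; the robot and the scene stay as the last step left them, time stands still between calls to the robot, and variables do not carry over. Pictures are saved under pics/ and viewed, and the job is handed in when it is done.

```bash
ls; mkdir -p pics; python3 - <<'E'
from cell import ctrl, viewer, nets
import cv2,numpy as np
np.set_printoptions(precision=4,suppress=True)
s=ctrl.get_state();print(s, ctrl.grip_depth)
for n in("scene","side","wrist"):
    p=viewer.camera(n);cv2.imwrite(f"pics/{n}0.png",p["frame"]);print(n,p["camera_matrix"].tolist(),p["world_to_cam"])
    for l in("fixture","block","stop_face","lever_hinge","lever_knob","plunger_top","pin_top","clamp_pad","hose"):
        try:
            b=nets.boxes_of(p,l);print(l,[(np.round(q["bbox"]).tolist(),round(q["confidence"],2)) for q in b[:2]])
        except Exception as e:print(l,e)
E
```

```text
pics
{'clock': 0.0, 'joints': array([ 1.1226,  0.1312,  1.4892, -0.    ,  1.523 , -0.0854]), 'qd': array([ 0.0018, -0.0005, -0.0004, -0.0001, -0.0005,  0.0004]), 'joint_torque': array([ -0.0008, -55.9817, -49.1763,   0.0769,   0.0349,  -0.0003]), 'tcp_pos': array([0.2126, 0.5604, 0.1831]), 'ee_rot': array([-3.1414,  0.0018,  1.208 ]), 'force': array([ 0.4907,  0.0795, -0.1251]), 'ft_torque': array([ 0.0326, -0.014 ,  0.0361]), 'width': 0.09279029351796449} 0.0188
scene [[402.51845289565955, 0.0, 257.94076728441615], [0.0, 402.51845289565955, 196.38138464744003], [0.0, 0.0, 1.0]] [[-0.8992 -0.4376  0.0021  0.5045]
 [-0.2744  0.5599 -0.7818  0.2661]
 [ 0.3409 -0.7035 -0.6235  1.1247]
 [ 0.      0.      0.      1.    ]]
fixture [([251.0, 206.0, 24.0, 37.0], 0.89)]
block [([265.0, 192.0, 26.0, 14.0], 0.73)]
stop_face [([247.0, 208.0, 24.0, 42.0], 0.64)]
lever_hinge [([249.0, 210.0, 24.0, 38.0], 0.58)]
lever_knob []
plunger_top []
pin_top [([251.0, 208.0, 24.0, 35.0], 0.7)]
clamp_pad []
hose it knows: block, centre_punch, clamp_pad, fixture, inline_tool, lever, lever_hinge, lever_knob, ma
[... 706 characters left out ...]
re, inline_tool, lever, lever_hinge, lever_knob, magnet_dish, marker_pen, pin, pin_top, plunger, plunger_top, sanding_block, stop_face, tape_roll
wrist [[342.3780222593923, 0.0, 254.9156553507678], [0.0, 342.3780222593923, 192.30453203083223], [0.0, 0.0, 1.0]] [[ 0.355   0.9349 -0.0003 -0.5994]
 [ 0.9041 -0.3433  0.2546 -0.031 ]
 [ 0.238  -0.0906 -0.967   0.3894]
 [ 0.      0.      0.      1.    ]]
fixture []
block []
stop_face []
lever_hinge []
lever_knob []
plunger_top []
pin_top []
clamp_pad []
hose it knows: block, centre_punch, clamp_pad, fixture, inline_tool, lever, lever_hinge, lever_knob, magnet_dish, marker_pen, pin, pin_top, plunger, plunger_top, sanding_block, stop_face, tape_roll
```

View pics/scene0.png

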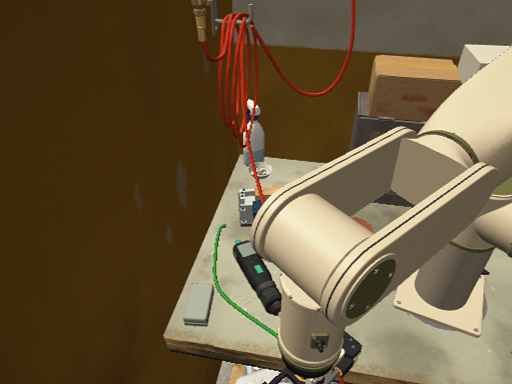

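View pics/side0.png

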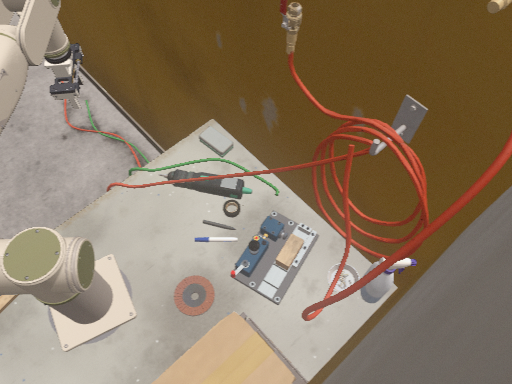

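View pics/wrist0.png

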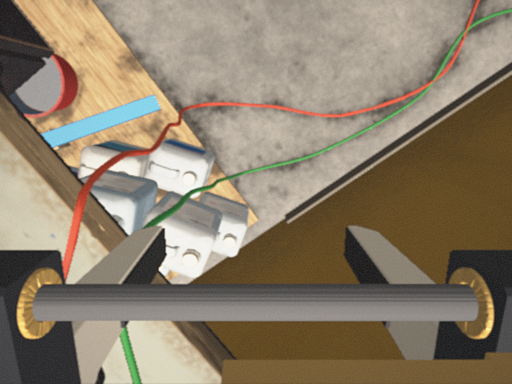

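```bash
python3 - <<'E'
import cv2
for n,(x0,x1,y0,y1) in dict(scene=(190,330,140,260),side=(200,360,180,330)).items():
    f=cv2.imread(f"pics/{n}0.png")[y0:y1,x0:x1]
    cv2.imwrite(f"pics/{n}0z.png",cv2.resize(f,None,fx=4,fy=4,interpolation=cv2.INTER_CUBIC))
E
```

```text
(no output)
```

View pics/scene0z.png

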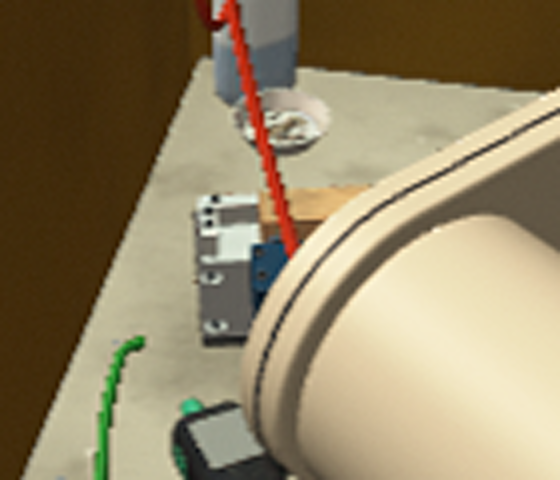

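View pics/side0z.png

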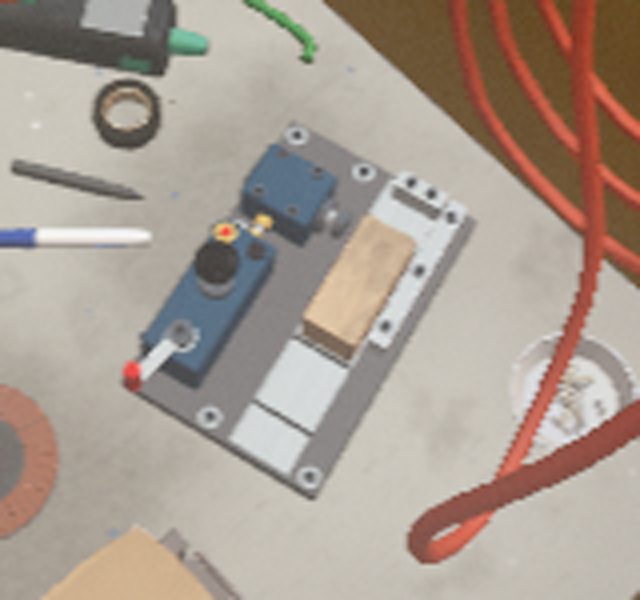

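The side view shows the whole fixture: plunger head near (254,245), open lever knob at (233,274), block at (291,251). The scene view is mostly hidden by the arm. I'll fit the fixture pose from the side view.

```bash
cat > h.py <<'E'
from cell import ctrl, viewer, nets
import cv2,numpy as np
np.set_printoptions(precision=4,suppress=True)
def proj(p,P):
    P=np.atleast_2d(P).astype(float);T=p["world_to_cam"];c=P@T[:3,:3].T+T[:3,3]
    K=p["camera_matrix"];u=c@K.T;return u[:,:2]/u[:,2:]
def ff(fx,P): # fx=(x,y,yaw) P mm
    P=np.atleast_2d(P)/1000.;c,s=np.cos(fx[2]),np.sin(fx[2])
    return np.c_[fx[0]+c*P[:,0]-s*P[:,1],fx[1]+s*P[:,0]+c*P[:,1],P[:,2]]
def back(p,uv,z):
    K=p["camera_matrix"];T=p["world_to_cam"];R,t=T[:3,:3],T[:3,3]
    d=R.T@np.linalg.inv(K)@np.array([uv[0],uv[1],1]);o=-R.T@t
    return o+d*(z-o[2])/d[2]
def save(n,img,box=None,f=1):
    if box: x0,x1,y0,y1=box;img=img[y0:y1,x0:x1]
    cv2.imwrite(f"pics/{n}.png",cv2.resize(img,None,fx=f,fy=f,interpolation=cv2.INTER_CUBIC))
E
python3 - <<'E'
from h import *
from scipy.optimize import least_squares
p=viewer.camera("side")
F=[(-85,130,14),(85,130,14),(85,-130,14),(-55,-40,108),(16,110,40),(58,110,40)]
Z=[(292,122),(475,217),(318,497),(217,258),None,None]
F=np.array(F[:4]);U=np.array([(a/4+200,b/4+180) for a,b in Z[:4]])-0.4
best=None
r=least_squares(lambda x:(proj(p,ff(x,F))-U).ravel(),[.5,.05,-1.],loss="soft_l1")
print(r.x,r.fun.reshape(-1,2)); np.save("fx.npy",r.x)
fx=r.x
for n,q in dict(knob0=(-55,-140,82),knobshut=(-55-50*np.sin(1.35),-90-50*np.cos(1.35),82),plunger=(-55,-40,108),pin=(-69,-3,67),home=(37,60,14),stop=(37.5,110,34),hinge=(-55,-90,75)).items(): print(n,ff(fx,[q])[0],proj(p,ff(fx,[q]))[0])
f=p["frame"].copy();f=cv2.resize(f[160:350,180:380],None,fx=4,fy=4,interpolation=cv2.INTER_CUBIC)
def ln(A,col,close=True):
    q=proj(p,A)-[180,160];q=(q*4).astype(int)
    cv2.polylines(f,[q.reshape(-1,1,2)],close,col,1)
def rect(x0,x1,y0,y1,z):return ff(fx,[(x0,y0,z),(x1,y0,z),(x1,y1,z),(x0,y1,z)])
ln(rect(-85,85,-130,130,14),(0,255,0));ln(rect(-83,-13,34,86,58),(0,255,255));ln(rect(-80,-30,-108,10,60),(0,255,255));ln(rect(16,58,110,125,40),(255,0,255));ln(rect(60,80,-10,125,36),(255,0,255))
ln(ff(fx,[(-55+17*np.cos(a),-40+17*np.sin(a),108) for a in np.linspace(0,6.28,30)]),(0,255,0))
cv2.imwrite("pics/fit.png",f)
H=np.array([(.18,.34,0),(.57,.01,.28),(.65,-.08,.46)]);print("hose",proj(p,H))
E
```

```text
[ 0.5565 -0.1302 -1.0204] [[-0.2999 -1.1089]
 [ 0.5548 -0.0633]
 [-0.1791  0.3459]
 [-0.0128  0.3359]]
knob0 [ 0.4084 -0.1566  0.082 ] [235.8332 275.9192]
knobshut [ 0.4162 -0.0946  0.082 ] [228.7147 256.4408]
plunger [ 0.4937 -0.1043  0.108 ] [253.8372 244.4359]
pin [ 0.5179 -0.073   0.067 ] [255.9899 237.445 ]
home [ 0.627  -0.1304  0.014 ] [295.1294 244.186 ]
stop [ 0.6699 -0.1047  0.034 ] [303.3854 229.1107]
hinge [ 0.4511 -0.1304  0.075 ] [244.9602 262.4012]
hose [[110.4341 187.2863]
 [259.8007 173.3977]
 [310.7319 149.0258]]
```

View pics/fit.png

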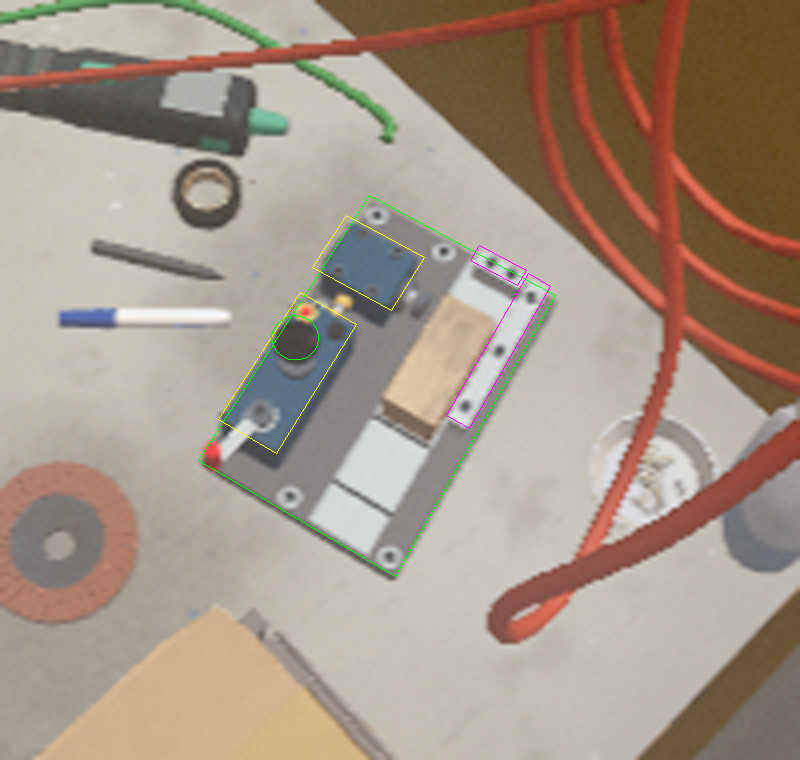

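Fixture fitted to within about 1 px. Next I'll check the free-hanging hoses and the wrist-camera mounting to choose a yaw.

```bash
python3 - <<'E'
from h import *
a=viewer.camera("scene");b=viewer.camera("side");w=viewer.camera("wrist")
H=np.array([(.18,.34,0),(.57,.01,.28),(.65,-.08,.46)]);print("hose scene",proj(a,H))
def P(p):return p["camera_matrix"]@p["world_to_cam"][:3]
def tri(u,v):
    X=cv2.triangulatePoints(P(a),P(b),np.array(u,float),np.array(v,float));X=X[:3,0]/X[3];return X,proj(a,X)[0]-u,proj(b,X)[0]-v
print("loop low",tri((318,95),(306,316)))
print("coil low",tri((237,135),(400,262)))
from scipy.spatial.transform import Rotation as R
s=ctrl.get_state();r=R.from_euler("xyz",s["ee_rot"])
T=w["world_to_cam"];o=-T[:3,:3].T@T[:3,3];print("cam in tool",r.inv().apply(o-s["tcp_pos"]),"fwd in tool",r.inv().apply(T[2,:3]),r.as_matrix())
fx=np.load("fx.npy")
# hose by the fixture in scene: pixel column line; epipolar: points along scene line at heights
for uv in((245,140),(255,175),(263,203)):
  for z in(.05,.15,.25,.35,.45,.55): 
    X=back(a,uv,z);print(uv,z,X,proj(b,X)[0])
for n in("block",):
  m=nets.silhouettes(b,n)[0];print(m["confidence"],m["bbox"])
E
```

```text
hose scene [[340.3353 369.4228]
 [253.7504 159.7052]
 [242.0664  82.1279]]
loop low (array([ 0.4956, -0.3764,  0.3238]), array([6.4789, 2.32  ]), array([ 7.0561, -5.7749]))
coil low (array([ 0.8282, -0.346 ,  0.1144]), array([-1.6234, -0.9032]), array([-1.5097,  1.5929]))
cam in tool [-0.0005 -0.0691 -0.2001] fwd in tool [-0.0003  0.2546  0.967 ] [[ 0.3549  0.9349 -0.    ]
 [ 0.9349 -0.3549  0.    ]
 [ 0.     -0.     -1.    ]]
(245, 140) 0.05 [ 0.8247 -0.4188  0.05  ] [406.0793 293.0504]
(245, 140) 0.15 [ 0.7453 -0.2695  0.15  ] [361.5808 249.1124]
(245, 140) 0.25 [ 0.6659 -0.1201  0.25  ] [313.8401 201.9729]
(245, 140) 0.35 [0.5864 0.0293 0.35  ] [262.4893 151.2689]
(245, 140) 0.45 [0.507  0.1786 0.45  ] [207.1029  96.5801]
(245, 140) 0.55 [0.4276 0.328  0.55  ] [147.1857  37.4176]
(255, 175) 0.05 [ 0.677  -0.2135  0.05  ] [324.5861 255.4996]
(255, 175) 0.15 [ 0.6148 -0.088   0.15  ] [288.4572 216.2952]
(255, 175) 0.25 [0.5526 0.0374 0.25  ] [249.4139 173.9281]
(255, 175) 0.35 [0.4904 0.1628 0.35  ] [207.0885 127.9997]
(255, 175) 0.45 [0.4282 0.2883 0.45  ] [161.0491  78.0411]
(255, 175) 0.55 [0.366  0.4137 0.55  ] [110.7845  23.4975]
(263, 203) 0.05 [ 0.5816 -0.0808  0.05  ] [275.3626 232.8182]
(263, 203) 0.15 [0.5305 0.0292 0.15  ] [244.0408 196.3615]
(263, 203) 0.25 [0.4794 0.1392 0.25  ] [210.0429 156.7899]
(263, 203) 0.35 [0.4283 0.2492 0.35  ] [173.0105 113.6864]
(263, 203) 0.45 [0.3772 0.3591 0.45  ] [132.5184  66.556 ]
(263, 203) 0.55 [0.3262 0.4691 0.55  ] [88.0582 14.8069]
0.74 [289.8, 252.8, 31.6, 37.1]
```

```bash
python3 - <<'E'
from h import *
a=viewer.camera("scene");b=viewer.camera("side")
f=a["frame"];hsv=cv2.cvtColor(f,cv2.COLOR_BGR2HSV)
m=(((hsv[...,0]<8)|(hsv[...,0]>174))&(hsv[...,1]>150)&(hsv[...,2]>90)).astype(np.uint8)
d=cv2.distanceTransform(1-m,cv2.DIST_L2,5)
for uv in((352,170),(351,200),(349,235),(342,260),(330,285),(315,303),(305,314),(312,318),(330,305),(365,288),(400,265)):
    o=[]
    for z in np.arange(.05,.95,.01):
        X=back(b,uv,z);q=proj(a,X)[0]
        if 0<=q[0]<512 and 0<=q[1]<384 and d[int(q[1]),int(q[0])]<1.5:o.append((round(z,2),X[:2].round(3).tolist(),q.astype(int).tolist()))
    print(uv,o[::2])
E
```

```text
(352, 170) [(np.float64(0.36), [0.755, -0.129], [220, 101]), (np.float64(0.38), [0.745, -0.137], [224, 94]), (np.float64(0.4), [0.734, -0.146], [228, 88]), (np.float64(0.43), [0.718, -0.158], [234, 78]), (np.float64(0.45), [0.708, -0.167], [238, 71]), (np.float64(0.47), [0.697, -0.175], [242, 64]), (np.float64(0.49), [0.687, -0.183], [247, 57]), (np.float64(0.52), [0.671, -0.196], [253, 46]), (np.float64(0.54), [0.66, -0.204], [258, 39])]
(351, 200) [(np.float64(0.27), [0.748, -0.168], [229, 122]), (np.float64(0.29), [0.739, -0.175], [232, 116]), (np.float64(0.31), [0.729, -0.182], [235, 110]), (np.float64(0.33), [0.72, -0.188], [239, 104]), (np.float64(0.35), [0.711, -0.195], [242, 98]), (np.float64(0.37), [0.701, -0.202], [246, 92]), (np.float64(0.39), [0.692, -0.209], [249, 86]), (np.float64(0.43), [0.673, -0.223], [257, 73])]
(349, 235) [(np.float64(0.19), [0.721, -0.228], [245, 137]), (np.float64(0.21), [0.713, -0.233], [248, 131]), (np.float64(0.23), [0.705, -0.239], [250, 126]), (np.float64(0.25), [0.696, -0.244], [253, 121])]
(342, 260) [(np.float64(0.06), [0.712, -0.252], [2
[... 976 characters left out ...]
oat64(0.5), [0.445, -0.413], [349, 43]), (np.float64(0.52), [0.44, -0.415], [352, 36]), (np.float64(0.54), [0.436, -0.418], [355, 29])]
(330, 305) [(np.float64(0.32), [0.536, -0.383], [313, 95]), (np.float64(0.6), [0.458, -0.422], [351, 7]), (np.float64(0.62), [0.452, -0.424], [354, 0])]
(365, 288) [(np.float64(0.33), [0.623, -0.389], [290, 87])]
(400, 265) [(np.float64(0.11), [0.832, -0.351], [235, 134]), (np.float64(0.13), [0.822, -0.354], [237, 130]), (np.float64(0.16), [0.808, -0.358], [241, 123]), (np.float64(0.18), [0.798, -0.361], [243, 119]), (np.float64(0.2), [0.788, -0.363], [246, 114]), (np.float64(0.27), [0.755, -0.373], [255, 97]), (np.float64(0.29), [0.745, -0.376], [257, 93])]
```

Hose loops lie at y < −0.32 (z > 0.33) or x > 0.7, so a straight-down tool clears them. I'll use yaw ≈ 2.12, which makes tool x = −FF x and tool y = +FF y. Lift and turn first.

```bash
python3 -m jog '[{"grip":0,"delta_pos":[0,0,-1],"roll":-1},{"grip":0,"delta_pos":[0,0,-1],"roll":-1},{"grip":0,"delta_pos":[0,0,-1],"roll":-1},{"grip":0,"delta_pos":[0,0,-0.5],"roll":-1},{"grip":0,"delta_pos":[0,0,0],"roll":-1},{"grip":0,"delta_pos":[0,0,0],"roll":-1},{"grip":0,"delta_pos":[0,0,0],"roll":-1},{"grip":0,"delta_pos":[0,0,0],"roll":-1},{"grip":0,"delta_pos":[0,0,0],"roll":-1},{"grip":0,"delta_pos":[0,0,0],"roll":-1},{"grip":0,"delta_pos":[0,0,0],"roll":-1},{"grip":0,"delta_pos":[0,0,0],"roll":-1}]' 20
cat > d.py <<'E'
from h import *
import sys
from scipy.spatial.transform import Rotation as R
# usage: d.py x y z (world) -> tool-axes shares
def sh(t):
    s=ctrl.get_state();r=R.from_euler("xyz",s["ee_rot"]);return r.inv().apply(np.array(t)-s["tcp_pos"])/.04
def fpos():
    s=ctrl.get_state();fx=np.load("fx.npy");d=s["tcp_pos"][:2]-fx[:2];c,q=np.cos(fx[2]),np.sin(fx[2])
    return np.array([c*d[0]+q*d[1],-q*d[0]+c*d[1],s["tcp_pos"][2]])*1000
if __name__=="__main__":
    s=ctrl.get_state();print("clock",s["clock"],"tcp",s["tcp_pos"],"yaw",s["ee_rot"][2],"FF",fpos(),"q",s["joints"],"F",s["force"],"w",s["width"])
    if len(sys.argv)>3:
        a=[float(v) for v in sys.argv[1:4]]
        if len(sys.argv)>4: a=ff(np.load("fx.npy"),[a])[0]
        print("target",a,"shares",sh(a))
E
python3 d.py .35 .2 .3; python3 d.py .43 -.16 .3
```

```text
clock: 3.2
tcp_pos: [0.2129, 0.561, 0.3241]
ee_rot: [3.142, 0.0, 2.048]
force: [0.1, 0.8, -1.1]
width: 0.0005
clock 3.2 tcp [0.2129 0.561  0.3241] yaw 2.0480776441661823 FF [-768.8237   68.5976  324.1253] q [ 1.1226  0.1178  1.2496 -0.      1.7742 -0.9255] F [ 0.0837  0.7773 -1.0568] w 0.0005020435104881782
target [0.35, 0.2, 0.3] shares [-9.5897 -1.1011  0.6034]
clock 3.2 tcp [0.2129 0.561  0.3241] yaw 2.0480776441661823 FF [-768.8237   68.5976  324.1253] q [ 1.1226  0.1178  1.2496 -0.      1.7742 -0.9255] F [ 0.0837  0.7773 -1.0568] w 0.0005020435104881782
target [0.43, -0.16, 0.3] shares [-18.5026  -3.4589   0.6036]
```

```bash
python3 -m jog '[{"grip":0,"delta_pos":[-1,-0.1,0],"roll":-0.5},{"grip":0,"delta_pos":[-1,-0.1,0],"roll":-0.5},{"grip":0,"delta_pos":[-1,-0.1,0],"roll":0},{"grip":0,"delta_pos":[-1,-0.1,0],"roll":0},{"grip":0,"delta_pos":[-1,-0.1,0],"roll":0},{"grip":0,"delta_pos":[-1,-0.1,0],"roll":0},{"grip":0,"delta_pos":[-1,-0.1,0],"roll":0},{"grip":0,"delta_pos":[-1,-0.1,0],"roll":0},{"grip":0,"delta_pos":[-1,-0.1,0],"roll":0},{"grip":0,"delta_pos":[-1,-0.1,0],"roll":0}]'
python3 d.py 10 -130 230 F
```

```text
clock: 4.45
tcp_pos: [0.3825, 0.1952, 0.3244]
ee_rot: [3.141, 0.0, 2.116]
force: [0.1, -0.1, -0.3]
width: 0.0003
clock 4.45 tcp [0.3825 0.1952 0.3244] yaw 2.115700429957232 FF [-368.3939   21.9195  324.3524] q [ 0.3524 -0.3486  1.6801  0.      1.8094 -1.7633] F [ 0.0686 -0.0927 -0.317 ] w 0.0002815664231940856
target [ 0.451  -0.2067  0.23  ] shares [-9.4801 -3.748   2.3574]
```

```bash
python3 -m jog '[{"grip":0,"delta_pos":[-1,-0.4,0],"roll":0},{"grip":0,"delta_pos":[-1,-0.4,0],"roll":0},{"grip":0,"delta_pos":[-1,-0.4,0],"roll":0},{"grip":0,"delta_pos":[-1,-0.4,0.2],"roll":0},{"grip":0,"delta_pos":[-1,-0.4,0.2],"roll":0},{"grip":0,"delta_pos":[-1,-0.4,0.4],"roll":0},{"grip":0,"delta_pos":[-1,-0.4,0.4],"roll":0},{"grip":0,"delta_pos":[-1,-0.4,0.4],"roll":0},{"grip":0,"delta_pos":[-1,-0.4,0.4],"roll":0},{"grip":0,"delta_pos":[-0.5,-0.2,0.4],"roll":0},{"grip":0,"delta_pos":[0,0,0],"roll":0}]'
python3 d.py
python3 - <<'E'
from h import *
for n in("wrist","side","scene"):
    p=viewer.camera(n);save(n+"1",p["frame"],f=1.5 if n=="wrist" else 1)
    for l in("block","lever","lever_knob","lever_hinge","plunger_top","plunger","pin_top","pin","clamp_pad","stop_face"):
        print(n,l,[(np.round(q["bbox"]).tolist(),round(q["confidence"],2)) for q in nets.boxes_of(p,l)[:2]])
E
```

```text
clock: 5.82
tcp_pos: [0.4481, -0.2076, 0.2263]
ee_rot: [-3.14, -0.003, 2.114]
force: [-0.3, -0.1, 0.6]
width: 0.0005
clock 5.825 tcp [ 0.4481 -0.2076  0.2263] yaw 2.11369610972497 FF [   9.225  -132.8344  226.2686] q [-0.5377 -0.1701  1.7085  0.0002  1.6066 -2.6514] F [-0.2673 -0.1115  0.6359] w 0.000451743008304917
wrist block []
wrist lever [([267.0, 251.0, 148.0, 188.0], 0.37)]
wrist lever_knob [([321.0, 190.0, 33.0, 58.0], 0.86)]
wrist lever_hinge [([266.0, 252.0, 144.0, 189.0], 0.95)]
wrist plunger_top [([322.0, 188.0, 37.0, 60.0], 0.64)]
wrist plunger []
wrist pin_top []
wrist pin []
wrist clamp_pad [([94.0, 271.0, 53.0, 22.0], 0.48)]
wrist stop_face [([267.0, 253.0, 139.0, 185.0], 0.65)]
side block [([289.0, 248.0, 30.0, 28.0], 0.62)]
side lever [([239.0, 269.0, 17.0, 17.0], 0.58)]
side lever_knob [([238.0, 270.0, 17.0, 18.0], 0.62)]
side lever_hinge [([275.0, 264.0, 87.0, 84.0], 0.65), ([205.0, 241.0, 19.0, 2.0], 0.37)]
side plunger_top []
side plunger []
side pin_top []
side pin []
side clamp_pad []
side stop_face [([276.0, 264.0, 88.0, 81.0], 0.62)]
scene block [([269.0, 192.0, 33.0, 17.0], 0.61), ([292.0, 197.0, 12.0, 13.0], 0.58)]
scene lever [([313.0, 201.0, 21.0, 10.0], 0.47)]
scene lever_knob [([313.0, 202.0, 21.0, 11.0], 0.51), ([282.0, 210.0, 84.0, 36.0], 0.21)]
scene lever_hinge [([280.0, 208.0, 83.0, 35.0], 0.86)]
scene plunger_top [([290.0, 199.0, 12.0, 16.0], 0.53)]
scene plunger []
scene pin_top [([314.0, 201.0, 20.0, 12.0], 0.19)]
scene pin [([291.0, 198.0, 8.0, 16.0], 0.34)]
scene clamp_pad []
scene stop_face [([279.0, 208.0, 83.0, 38.0], 0.94)]
```

View pics/wrist1.png

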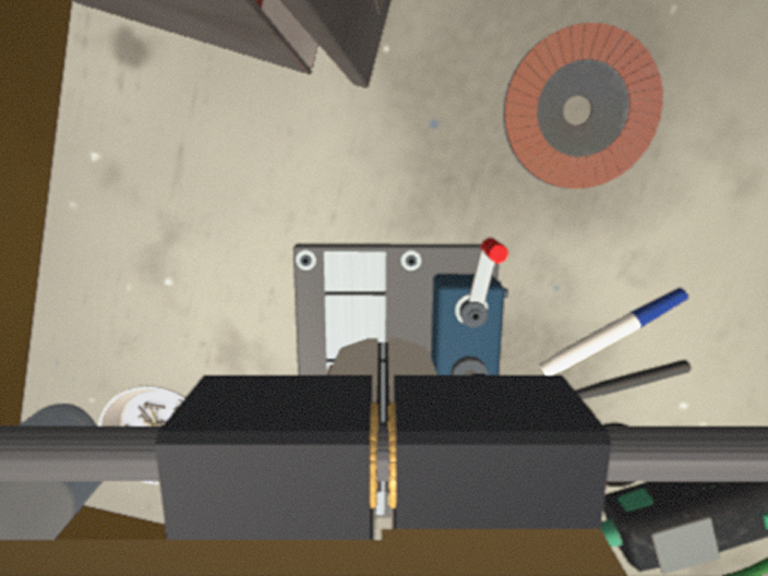

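View pics/side1.png

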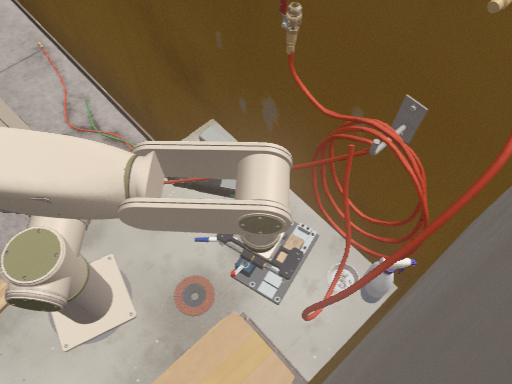

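View pics/scene1.png

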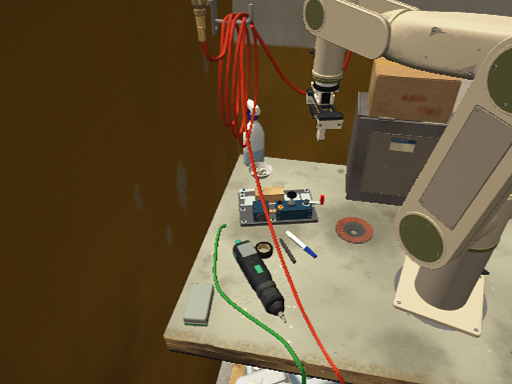

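The wrist view shows the lever open (knob at (497,250)/1.5, hinge at (475,315)/1.5). The scene view now shows the fixture at (278,207). q6 is close to its limit here, so I'll avoid going further right at this yaw. Next, refine the fit.

```bash
python3 - <<'E'
from h import *
p=viewer.camera("scene");save("scene1z",p["frame"],(230,335,170,235),7)
p=viewer.camera("side");save("side1z",p["frame"],(220,330,210,310),6)
p=viewer.camera("wrist");save("wrist1z",p["frame"],(180,360,150,260),4)
E
```

```text
(no output)
```

View pics/scene1z.png

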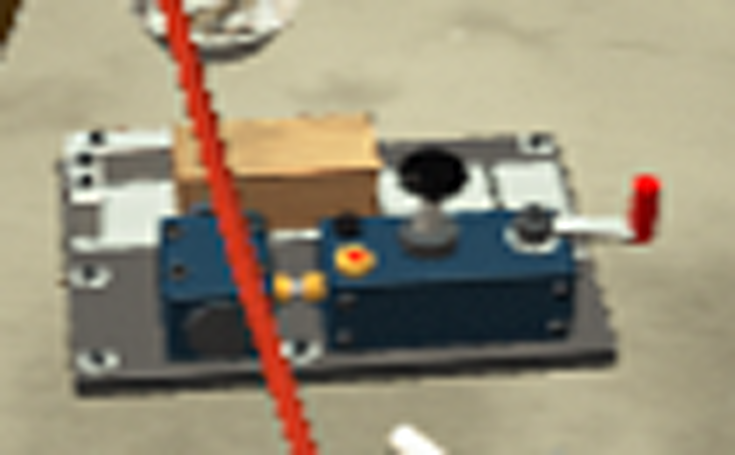

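View pics/side1z.png

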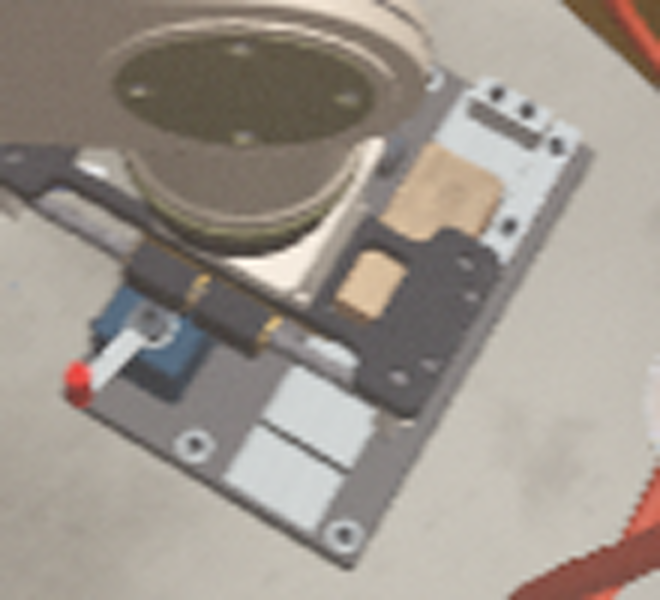

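View pics/wrist1z.png

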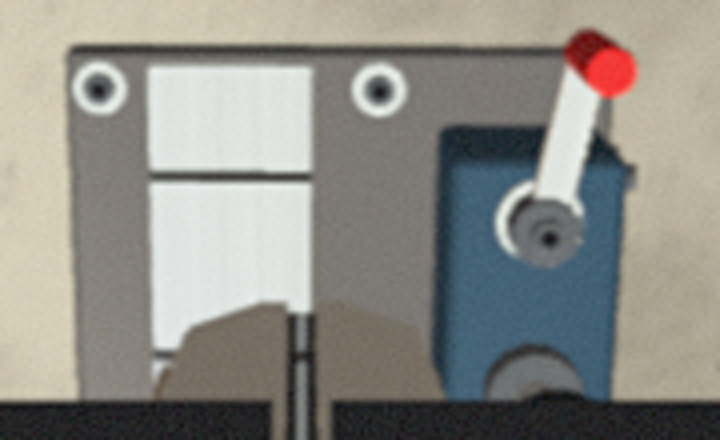

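```bash
cat > fit.py <<'E'
from h import *
from scipy.optimize import least_squares
a=viewer.camera("scene");b=viewer.camera("side");w=viewer.camera("wrist")
S=lambda x,y:(x/7+230-.43,y/7+170-.43)
D=lambda x,y:(x/6+220-.42,y/6+210-.42)
W=lambda x,y:(x/4+180-.37,y/4+150-.37)
E=lambda x,y:(x/4+200-.37,y/4+180-.37)
C=[(a,(-55,-40,108),S(435,173)),(a,(-85,-130,14),S(615,350)),(a,(-85,130,14),S(75,380)),(a,(85,-130,14),S(556,135)),(a,(-80,-108,60),S(575,277)),(a,(-80,10,60),S(325,282)),(a,(-83,86,58),S(165,290)),
(b,(85,-130,14),D(350,560)),(b,(85,130,14),D(592,148)),(b,(-85,130,14),E(292,124)),(b,(-55,-40,108),E(217,258)),
(w,(85,-130,14),W(70,47)),(w,(-55,-90,77),W(546,236)),(w,(-80,-108,60),W(624,162))]
K=[(a,S(645,180)),(b,D(78,368)),(w,W(611,70))]
def knob(x,th,z):return ff(x,[(-55-50*np.sin(th),-90-50*np.cos(th),z)])
f=lambda v:np.concatenate([(proj(p,ff(v[:3],[q]))[0]-u) for p,q,u in C]+[proj(p,knob(v[:3],v[3],98))[0]-u for p,u in K])
r=least_squares(f,[.556,-.13,-1.02,.1],loss="soft_l1")
print(r.x);print(r.fun.reshape(-1,2).round(1).tolist() if 0 else f(r.x).reshape(-1,2).round(1).tolist())
fx=r.x[:3];np.save("fx.npy",fx)
B=[(a,(-1,1),S(177,180)),(a,(-1,-1),S(378,172)),(a,(1,-1),S(370,118)),(b,(-1,1),E(372,215)),(b,(1,1),E(415,240)),(b,(1,-1),E(352,345)),(b,(-1,-1),E(305,320))]
def bp(v,c):
    x,y=c[0]*22.5,c[1]*50;return ff(fx,[(v[0]+np.cos(v[2])*x-np.sin(v[2])*y,v[1]+np.sin(v[2])*x+np.cos(v[2])*y,54)])
g=lambda v:np.concatenate([proj(p,bp(v,c))[0]-u for p,c,u in B])
q=least_squares(g,[36,10,0],x_scale=[10,10,.1],loss="soft_l1");print("block FF",q.x,g(q.x).reshape(-1,2).round(1).tolist())
E
python3 fit.py; python3 d.py
```

```text
[ 0.5556 -0.131  -1.0332  0.1719]
[[-0.6, -1.6], [0.3, -0.5], [-0.6, -0.5], [-0.6, -0.7], [0.4, -1.3], [0.2, -0.0], [-0.3, 1.1], [0.2, 1.7], [0.9, 0.4], [0.1, -1.3], [-0.2, 0.4], [-1.6, 0.1], [1.2, 0.4], [2.4, -1.0], [-0.1, -0.1], [0.1, 1.4], [0.2, 0.4]]
block FF [34.1239 22.4814 -0.0091] [[-0.2, -0.6], [0.2, -0.8], [-0.3, -0.9], [-1.4, -0.7], [0.7, 0.3], [0.1, 0.7], [-1.2, -0.8]]
clock 7.775 tcp [ 0.4491 -0.2073  0.2281] yaw 2.1155652298490275 FF [  11.0006 -130.5768  228.1304] q [-0.5362 -0.1723  1.7071 -0.      1.6068 -2.6518] F [ 0.7682  0.3506 -0.7571] w 0.00024225514332378297
```

```bash
python3 d.py 37 -50 42 F; python3 -m jog '[{"grip":0,"delta_pos":[-0.2,1,0],"roll":0},{"grip":0,"delta_pos":[-0.45,1,1],"roll":0},{"grip":0,"delta_pos":[0,0,1],"roll":0},{"grip":0,"delta_pos":[0,0,1],"roll":0},{"grip":0,"delta_pos":[0,0,1],"roll":0},{"grip":0,"delta_pos":[0,0,0],"roll":0}]'; python3 d.py 37 -50 42 F
python3 - <<'E'
from h import *
p=viewer.camera("scene");save("scene2z",p["frame"],(230,335,150,235),6)
p=viewer.camera("side");save("side2z",p["frame"],(220,330,210,310),6)
E
```

```text
clock 7.775 tcp [ 0.4491 -0.2073  0.2281] yaw 2.1155652298490275 FF [  11.0006 -130.5768  228.1304] q [-0.5362 -0.1723  1.7071 -0.      1.6068 -2.6518] F [ 0.7682  0.3506 -0.7571] w 0.00024225514332378297
target [ 0.5316 -0.1884  0.042 ] shares [-0.6643  2.0098  4.6532]
clock: 8.52
tcp_pos: [0.5279, -0.1867, 0.0643]
ee_rot: [-3.137, -0.006, 2.116]
force: [-0.7, -0.2, 0.4]
width: 0.0008
clock 8.525 tcp [ 0.5279 -0.1867  0.0643] yaw 2.1156518359636745 FF [ 33.6223 -52.2932  64.3275] q [-0.4314  0.1203  1.723  -0.      1.3059 -2.5471] F [-0.6597 -0.2483  0.4477] w 0.00077631212135792
target [ 0.5316 -0.1884  0.042 ] shares [-0.0883  0.0591  0.5574]
```

View pics/scene2z.png

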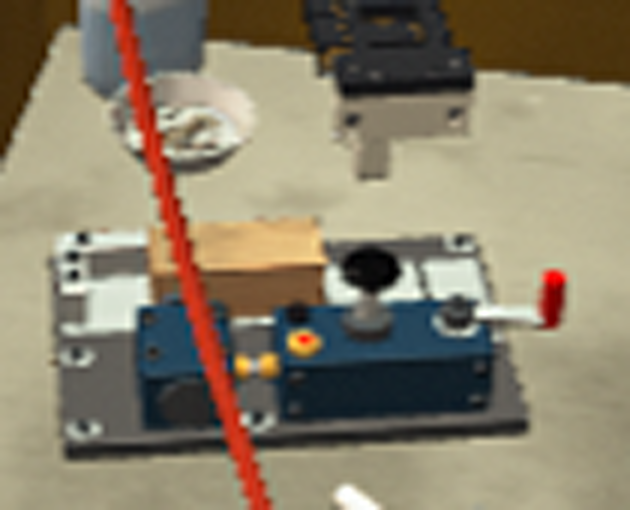

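View pics/side2z.png

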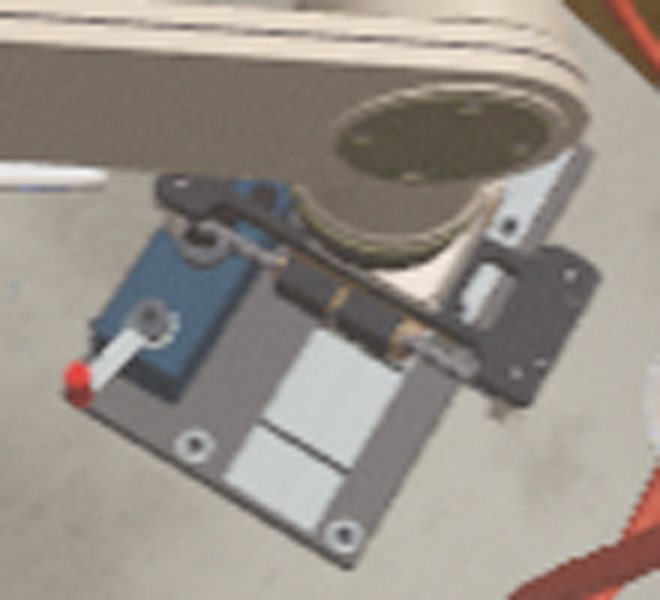

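```bash
python3 d.py 37 -50 42 F; python3 - <<'E'
from h import *
p=viewer.camera("scene");s=ctrl.get_state();print(proj(p,s["tcp_pos"]))
save("scene3z",p["frame"],(230,335,150,235),6)
E
```

```text
clock 8.625 tcp [ 0.5313 -0.1883  0.0692] yaw 2.1155647502250945 FF [ 36.7314 -50.2035  69.154 ] q [-0.4315  0.1166  1.7177 -0.      1.307  -2.5471] F [0.5101 0.2348 1.0786] w 0.0006897696315195802
target [ 0.5316 -0.1884  0.042 ] shares [-0.0066  0.0049  0.6789]
[[289.2823 184.6672]]
```

View pics/scene3z.png

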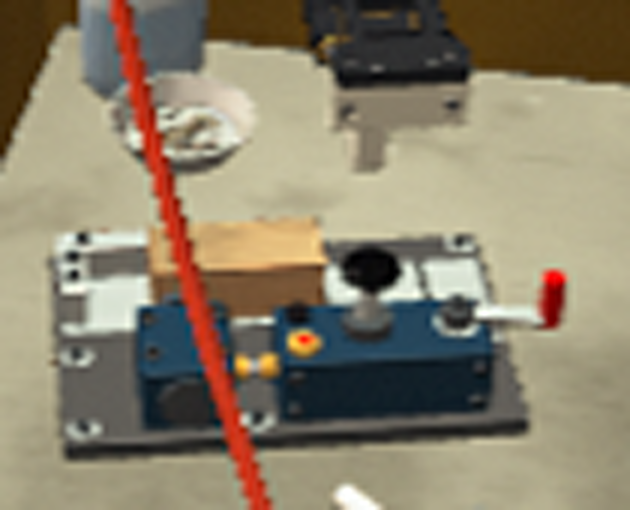

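```bash
python3 - <<'E'
from h import *
from scipy.spatial.transform import Rotation as R
s=ctrl.get_state();r=R.from_euler("xyz",s["ee_rot"])
w=viewer.camera("wrist");a=viewer.camera("scene");b=viewer.camera("side")
print(s["tcp_pos"])
L=[(0,0,0),(0.017,0,0),(0.017,-.0075,0),(-.017,-.0075,0),(0,0,-.02),(0,-.0075,-.05)]
for l in L:
    X=s["tcp_pos"]+r.apply(l);print(l,proj(w,X)[0],proj(a,X)[0],(proj(a,X)[0]-[230,150])*6)
save("wrist3z",w["frame"],(160,350,140,290),4);save("scene3y",a["frame"],(270,330,110,200),8)
E
```

```text
[ 0.5322 -0.1887  0.0703]
(0, 0, 0) [256.9699 219.4492] [289.2823 184.6672] [355.6938 208.0032]
(0.017, 0, 0) [284.5156 219.4511] [290.0358 187.6393] [360.2149 225.8356]
(0.017, -0.0075, 0) [284.7832 207.8378] [292.1975 187.5241] [373.1851 225.1448]
(-0.017, -0.0075, 0) [229.1933 207.8352] [290.6647 181.6402] [363.9881 189.8415]
(0, 0, -0.02) [257.1541 231.2501] [289.5881 180.0166] [357.5284 180.0996]
(0, -0.0075, -0.05) [257.5408 239.5162] [292.2475 172.7702] [373.4851 136.6209]
```

View pics/wrist3z.png

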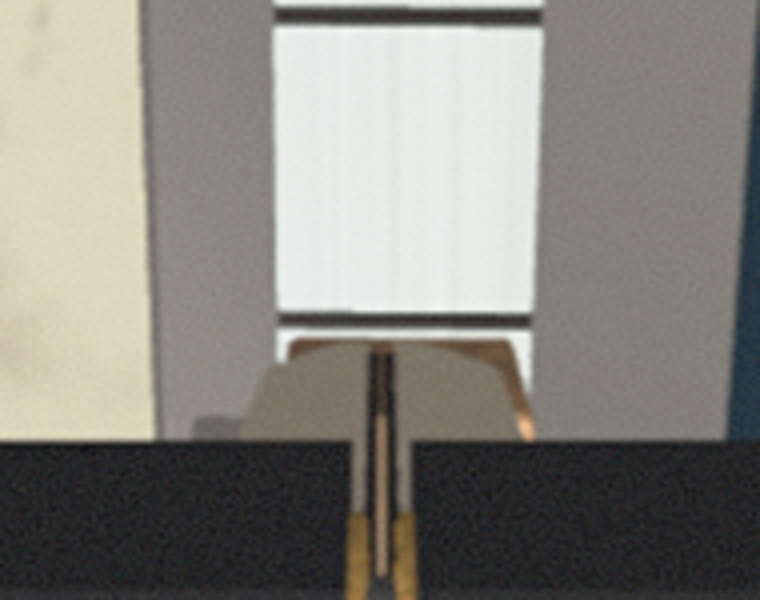

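View pics/scene3y.png

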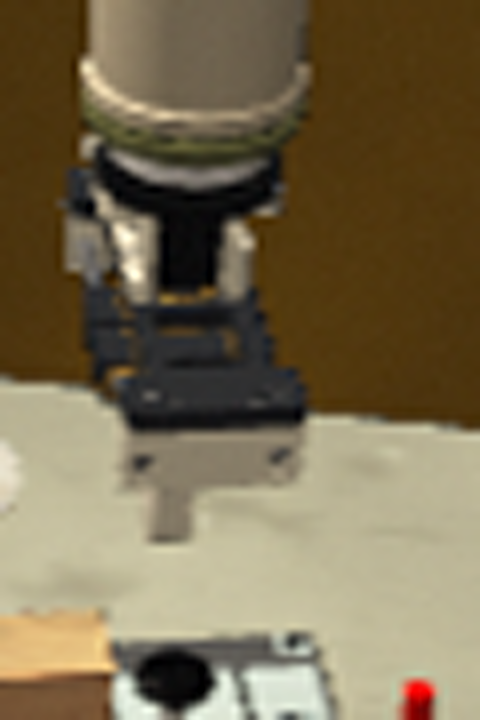

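The cameras place the visible fingertip about 20 mm above the reported TCP. I'll test that gently: at z = 42 mm, contact with the block is expected at FF y ≈ −35.

```bash
python3 -m jog '[{"grip":0,"delta_pos":[0,0,0.7],"roll":0},{"grip":0,"delta_pos":[0,0,0],"roll":0}]'; python3 d.py; python3 -m jog '[{"grip":0,"delta_pos":[0,0.2,0],"roll":0},{"grip":0,"delta_pos":[0,0.2,0],"roll":0},{"grip":0,"delta_pos":[0,0.2,0],"roll":0},{"grip":0,"delta_pos":[0,0,0],"roll":0}]'; python3 d.py
python3 - <<'E'
from h import *
p=viewer.camera("scene");save("scene4z",p["frame"],(230,335,140,235),6)
w=viewer.camera("wrist");save("wrist4z",w["frame"],(160,350,140,290),4)
E
```

```text
clock: 9.07
tcp_pos: [0.5298, -0.1876, 0.0392]
ee_rot: [-3.14, -0.002, 2.116]
force: [-0.9, 0.6, -0.1]
width: 0.0011
clock 9.075 tcp [ 0.5298 -0.1876  0.0392] yaw 2.115550321113377 FF [ 35.4151 -51.115   39.2325] q [-0.4315  0.1484  1.7412  0.      1.2545 -2.5471] F [-0.915   0.6471 -0.0665] w 0.0010606268023146898
clock: 9.57
tcp_pos: [0.5524, -0.1753, 0.0405]
ee_rot: [3.141, 0.001, 2.116]
force: [0.7, -0.3, -0.2]
width: 0.0006
clock 9.575 tcp [ 0.5524 -0.1753  0.0405] yaw 2.11644868254483 FF [ 36.3639 -25.4515  40.5445] q [-0.3958  0.1881  1.694   0.0001  1.2587 -2.5123] F [ 0.7428 -0.3085 -0.225 ] w 0.0005825901686900506
```

View pics/scene4z.png

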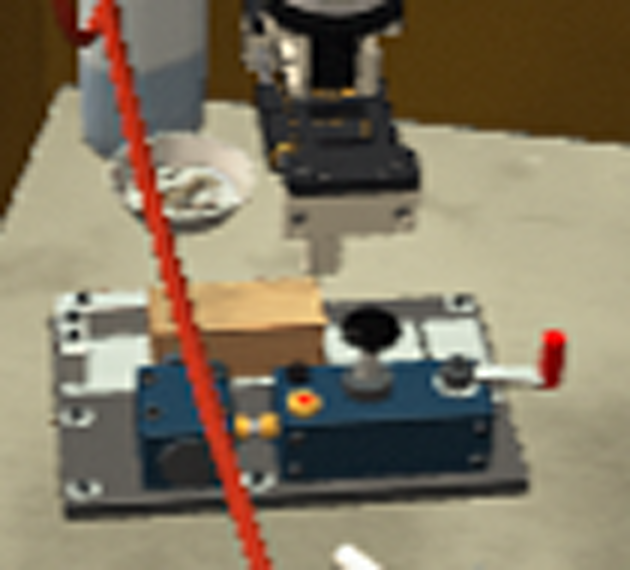

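View pics/wrist4z.png

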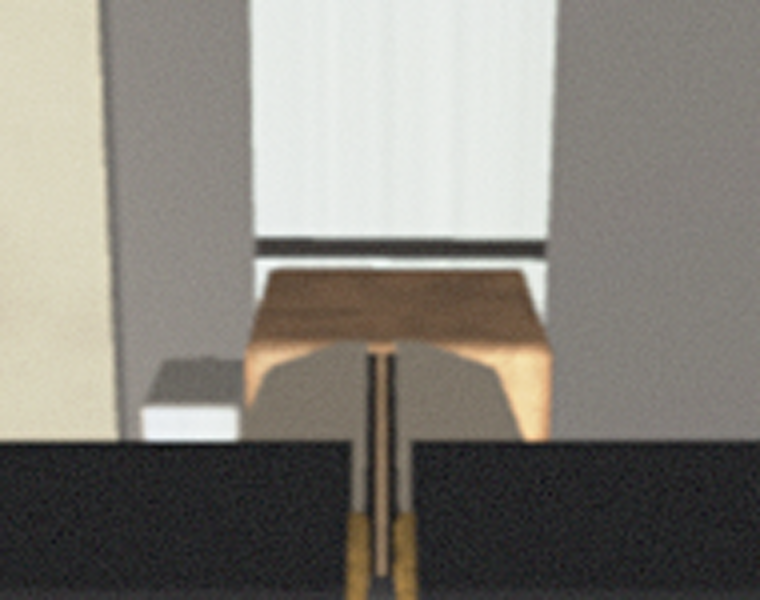

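No contact: the finger stands above the block, so the real tip is about 22 mm short of the reported TCP. Lowering the tip enough at this yaw would bring the gripper body close to the plunger. I'll rise and roll 90° so the long body lies along FF y and q6 moves off its limit.

```bash
python3 -m jog '[{"grip":0,"delta_pos":[0,-0.3,-1],"roll":1},{"grip":0,"delta_pos":[0,-0.3,-1],"roll":1},{"grip":0,"delta_pos":[0,0,0],"roll":1},{"grip":0,"delta_pos":[0,0,0],"roll":1},{"grip":0,"delta_pos":[0,0,0],"roll":1},{"grip":0,"delta_pos":[0,0,0],"roll":1},{"grip":0,"delta_pos":[0,0,0],"roll":1},{"grip":0,"delta_pos":[0,0,0],"roll":1},{"grip":0,"delta_pos":[0,0,0],"roll":1},{"grip":0,"delta_pos":[0,0,0],"roll":1},{"grip":0,"delta_pos":[0,0,0],"roll":1},{"grip":0,"delta_pos":[0,0,0],"roll":1}]'
python3 -m jog '[{"grip":0,"delta_pos":[0,0,0],"roll":1},{"grip":0,"delta_pos":[0,0,0],"roll":1},{"grip":0,"delta_pos":[0,0,0],"roll":1},{"grip":0,"delta_pos":[0,0,0],"roll":1},{"grip":0,"delta_pos":[0,0,0],"roll":1},{"grip":0,"delta_pos":[0,0,0],"roll":1},{"grip":0,"delta_pos":[0,0,0],"roll":1},{"grip":0,"delta_pos":[0,0,0],"roll":1},{"grip":0,"delta_pos":[0,0,0],"roll":1},{"grip":0,"delta_pos":[0,0,0],"roll":1},{"grip":0,"delta_pos":[0,0,0],"roll":0.6}]'
python3 d.py 36 -70 20 F
python3 - <<'E'
from h import *
from scipy.spatial.transform import Rotation as R
s=ctrl.get_state();r=R.from_euler("xyz",s["ee_rot"])
p=viewer.camera("scene");save("scene5z",p["frame"],(240,320,120,230),6)
w=viewer.camera("wrist");save("wrist5",w["frame"],f=1.5)
for d in(0,.01,.02,.03):
  for o in((0,0),(.0175,.0075)):
    X=s["tcp_pos"]+r.apply((o[0],o[1],-d));print(d,o,(proj(p,X)[0]-[240,120])*6,proj(w,X)[0]*1.5)
for l in("block","lever_knob","plunger_top","pin_top","clamp_pad"):
        print(l,[(np.round(q["bbox"]).tolist(),round(q["confidence"],2)) for q in nets.boxes_of(w,l)[:2]])
E
```

```text
clock: 11.18
tcp_pos: [0.5303, -0.1875, 0.12]
ee_rot: [-3.141, 0.0, 1.275]
force: [-0.0, -0.1, -0.4]
width: 0.0007
clock: 12.55
tcp_pos: [0.5303, -0.1875, 0.1201]
ee_rot: [-3.141, 0.0, 0.536]
force: [0.4, -0.1, -1.0]
width: 0.0005
clock 12.55 tcp [ 0.5303 -0.1875  0.1201] yaw 0.5356886341241234 FF [ 35.5751 -50.7145 120.0648] q [-0.431   0.0684  1.6724 -0.0001  1.4011 -0.9667] F [ 0.3673 -0.1192 -0.9658] w 0.0004633769211963662
target [ 0.5139 -0.1978  0.02  ] shares [-0.4815  0.012   2.5017]
0 (0, 0) [302.6148 319.497 ] [381.5084 327.0011]
0 (0.0175, 0.0075) [270.0443 313.2877] [423.7395 344.0668]
0.01 (0, 0) [303.5448 304.9365] [381.4712 335.3435]
0.01 (0.0175, 0.0075) [270.8219 298.749 ] [425.711  353.1426]
0.02 (0, 0) [304.4834 290.2415] [381.4302 344.5272]
0.02 (0.0175, 0.0075) [271.6067 284.0764] [427.8793 363.1247]
0.03 (0, 0) [305.4307 275.4102] [381.3849 354.6862]
0.03 (0.0175, 0.0075) [272.3987 269.2682] [430.2756 374.156 ]
block []
lever_knob [([157.0, 64.0, 114.0, 43.0], 0.85)]
plunger_top [([273.0, 69.0, 58.0, 62.0], 0.84)]
pin_top [([323.0, 50.0, 11.0, 13.0], 0.58)]
clamp_pad [([390.0, 143.0, 29.0, 12.0], 0.85), ([273.0, 66.0, 58.0, 57.0], 0.31)]
```

View pics/scene5z.png

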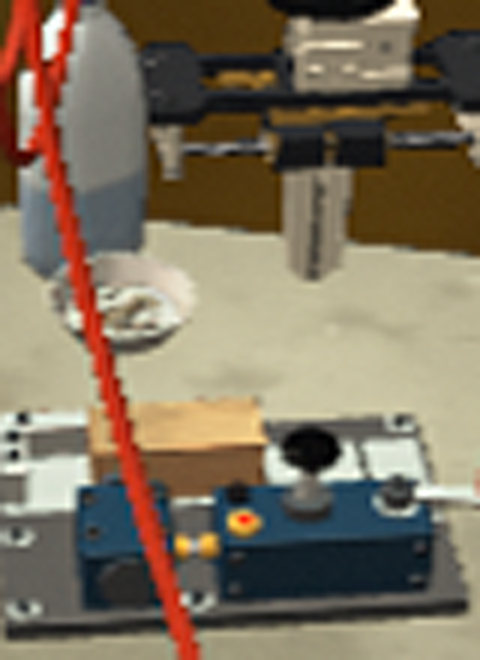

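View pics/wrist5.png

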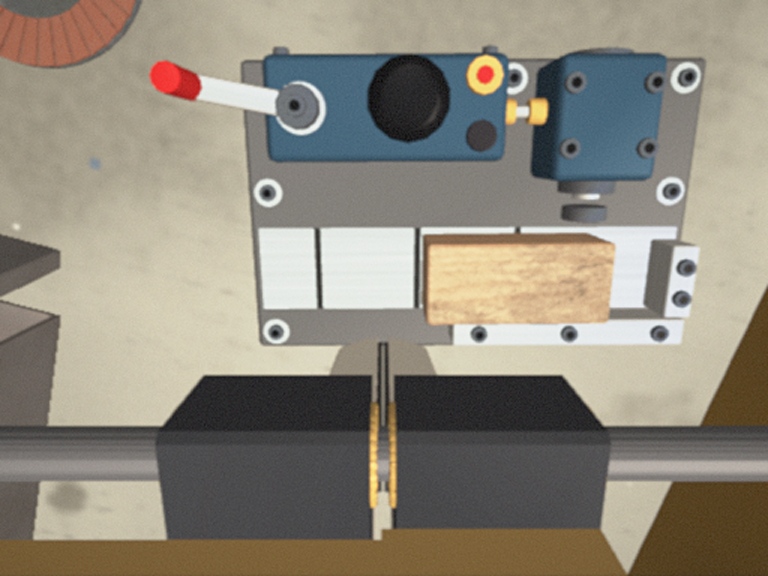

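The wrist view now shows everything: plunger (408,98), pin (485,75), hinge (295,105), knob (167,78), block 425–613, stop face 648 (all ×1.5). Refit from it.

```bash
cat > fit2.py <<'E'
from h import *
from scipy.optimize import least_squares
w=viewer.camera("wrist")
W=lambda x,y:((x+.5)/1.5-.5,(y+.5)/1.5-.5)
C=[((-55,-40,108),W(408,98)),((-69,-3,67),W(485,75)),((-85,130,14),W(704,60)),((-85,-130,14),W(243,62)),((85,130,14),W(683,345)),((85,-130,14),W(262,345)),((16,110,40),W(665,241)),((60,-10,36),W(453,324)),((-30,-108,60),W(268,160)),((-30,10,60),W(503,160)),((-80,-108,60),W(266,56))]
f=lambda v:np.concatenate([(proj(w,ff(v[:3],[q]))[0]-u) for q,u in C])
x0=np.load("fx.npy")
r=least_squares(f,x0,loss="soft_l1");print("wrist-only",r.x,"prior",x0);print(f(r.x).reshape(-1,2).round(1).tolist());print("prior res",f(x0).reshape(-1,2).round(1).tolist())
for n,fx in(("wr",r.x),("pr",x0)):
  def inv(uv,z):
    d=back(w,uv,z)-[*fx[:2],0];c,s=np.cos(fx[2]),np.sin(fx[2]);return np.array([c*d[0]+s*d[1],-s*d[0]+c*d[1]])*1000
  print(n,"block corners",[inv(W(*u),.054).round(1).tolist() for u in((427,243),(613,243),(608,322),(428,324))],"knob",inv(W(167,78),.098),"plunger",inv(W(408,98),.108),"pin",inv(W(485,75),.067))
np.save("fxw.npy",r.x)
E
python3 fit2.py
```

```text
wrist-only [ 0.5565 -0.131  -1.0216] prior [ 0.5556 -0.131  -1.0332]
[[0.8, 0.6], [0.2, -0.2], [3.6, -3.3], [-3.5, -0.9], [-9.3, -0.1], [-1.4, 2.8], [6.3, 2.6], [0.7, -2.2], [-1.3, 2.9], [1.9, 1.1], [-4.8, -1.1]]
prior res [[0.5, -1.2], [0.2, -1.0], [3.7, -2.0], [-3.5, -3.5], [-11.3, 0.9], [-3.4, 0.8], [5.0, 3.5], [-1.0, -2.9], [-2.0, 0.5], [1.3, 0.6], [-4.8, -3.8]]
wr block corners [[11.1, -27.8], [12.1, 69.6], [55.7, 71.4], [55.8, -26.8]] knob [ -64.968  -137.3096] plunger [-55.3077 -40.4474] pin [-68.8893  -3.1181]
pr block corners [[11.9, -26.9], [11.8, 70.6], [55.4, 72.8], [56.6, -25.3]] knob [ -62.8881 -137.2631] plunger [-54.3533 -40.2953] pin [-68.3675  -3.1262]
```

```bash
python3 -c "
import numpy as np;np.save('fx.npy',[.5562,-.131,-1.025])"; python3 -m jog '[{"grip":0,"delta_pos":[-0.5,0,0],"roll":0},{"grip":0,"delta_pos":[0,0,0.8],"roll":0},{"grip":0,"delta_pos":[0,0,0.9],"roll":0},{"grip":0,"delta_pos":[0,0,0.85],"roll":0},{"grip":0,"delta_pos":[0,0,0],"roll":0}]'; python3 d.py
python3 - <<'E'
from h import *
p=viewer.camera("scene");save("scene6z",p["frame"],(230,335,140,235),6)
w=viewer.camera("wrist");save("wrist6",w["frame"],f=1.5)
E
```

```text
clock: 13.58
tcp_pos: [0.5098, -0.1968, 0.0152]
ee_rot: [-3.136, 0.004, 0.537]
force: [-0.5, 0.1, -0.4]
width: 0.0005
clock 13.575 tcp [ 0.5098 -0.1968  0.0152] yaw 0.5374978891836222 FF [ 32.1778 -73.7997  15.1726] q [-0.4621  0.1426  1.7957 -0.0003  1.2097 -0.9995] F [-0.4884  0.1388 -0.4439] w 0.000532674662956891
```

View pics/scene6z.png

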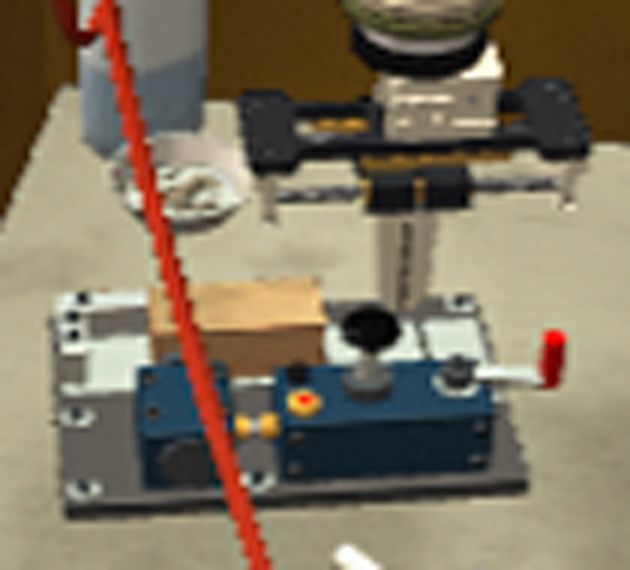

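View pics/wrist6.png

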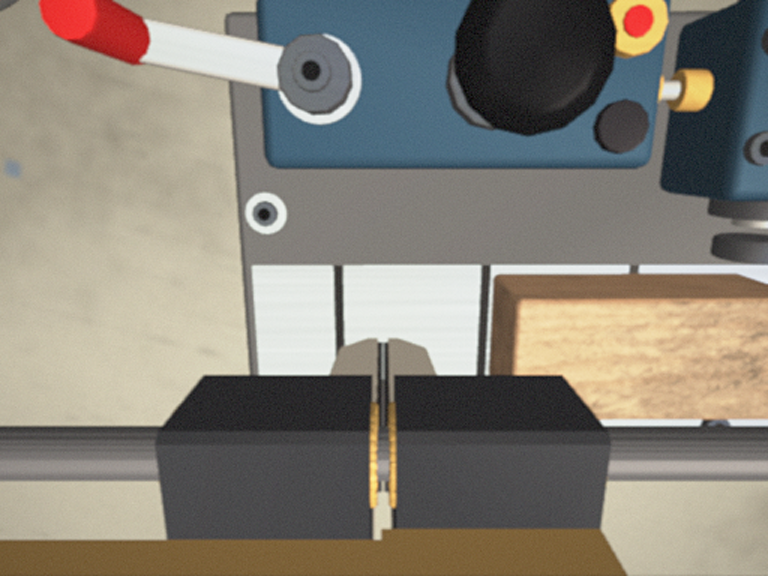

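```bash
python3 -m jog '[{"grip":0,"delta_pos":[0.4,0.1,0],"roll":0},{"grip":0,"delta_pos":[0.15,0,0],"roll":0},{"grip":0,"delta_pos":[0.15,0,0],"roll":0},{"grip":0,"delta_pos":[0.15,0,0],"roll":0},{"grip":0,"delta_pos":[0.15,0,0],"roll":0},{"grip":0,"delta_pos":[0.15,0,0],"roll":0},{"grip":0,"delta_pos":[0.15,0,0],"roll":0},{"grip":0,"delta_pos":[0,0,0],"roll":0}]'; python3 d.py
python3 - <<'E'
from h import *
p=viewer.camera("scene");save("scene7z",p["frame"],(230,335,140,235),6)
w=viewer.camera("wrist");save("wrist7",w["frame"],f=1.5)
E
```

```text
clock: 14.68
tcp_pos: [0.5605, -0.1741, 0.0181]
ee_rot: [3.142, -0.0, 0.538]
force: [-0.2, -0.6, -0.1]
width: 0.0006
clock 14.675 tcp [ 0.5605 -0.1741  0.0181] yaw 0.5381887917506218 FF [ 39.0726 -18.6927  18.0964] q [-0.3887  0.2341  1.6856  0.0002  1.2217 -0.9269] F [-0.1966 -0.6108 -0.1279] w 0.0005549635503978199
```

View pics/scene7z.png

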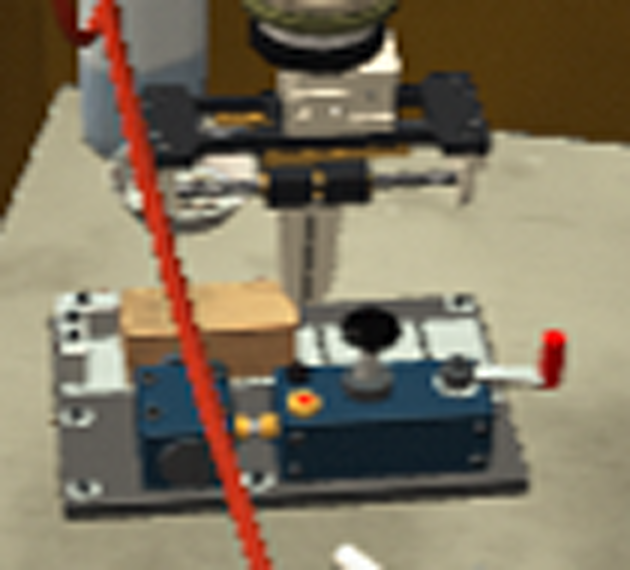

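View pics/wrist7.png

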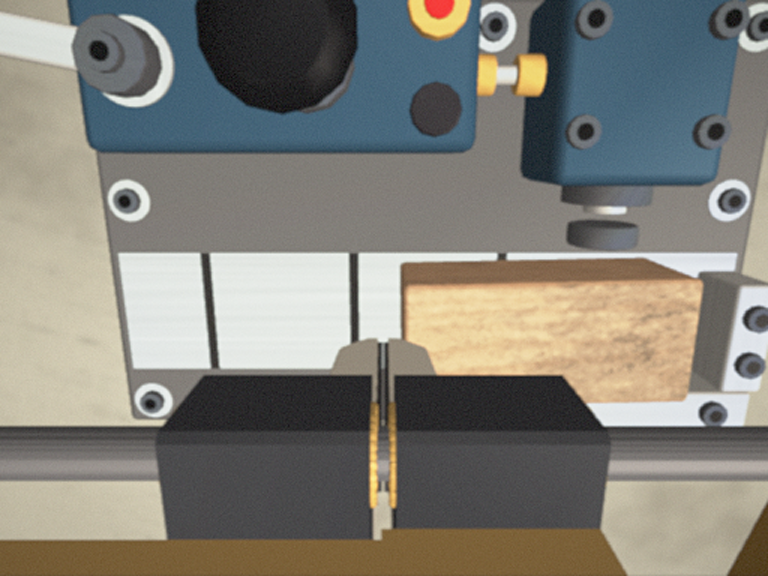

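```bash
cat > inv.py <<'E'
from h import *
fx=np.load("fx.npy")
W=lambda x,y:((x+.5)/1.5-.5,(y+.5)/1.5-.5)
def inv(w,uv,z):
    d=back(w,uv,z)-[*fx[:2],0];c,s=np.cos(fx[2]),np.sin(fx[2]);return (np.array([c*d[0]+s*d[1],-s*d[0]+c*d[1]])*1000).round(1)
E
python3 - <<'E'
from inv import *
w=viewer.camera("wrist")
for u,z in(((405,281),.054),((700,281),.054),((690,401),.054),((736,285),.04),((726,390),.04)):print(u,inv(w,W(*u),z))
E
python3 d.py
```

```text
(405, 281) [ 10.7 -11.2]
(700, 281) [11.4 85.9]
(690, 401) [54.8 88.9]
(736, 285) [ 16.5 107.9]
(726, 390) [ 57.6 111. ]
clock 14.825 tcp [ 0.56   -0.1744  0.018 ] yaw 0.5377984189413125 FF [ 39.0455 -19.2525  18.0025] q [-0.3893  0.2336  1.6864  0.0001  1.2218 -0.9272] F [-1.0097 -0.4732 -0.2433] w 0.00039347616895014264
```

```bash
python3 -m jog '[{"grip":0,"delta_pos":[0.15,0,0],"roll":0},{"grip":0,"delta_pos":[0.15,0,0],"roll":0},{"grip":0,"delta_pos":[0.15,0,0],"roll":0},{"grip":0,"delta_pos":[0.05,0,0],"roll":0},{"grip":0,"delta_pos":[0,0,0],"roll":0}]'; python3 d.py;  python3 -m jog '[{"grip":0,"delta_pos":[0.04,0,0],"roll":0},{"grip":0,"delta_pos":[0,0,0],"roll":0}]'; python3 d.py
python3 - <<'E'
from h import *
w=viewer.camera("wrist");save("wrist8",w["frame"],f=1.5)
E
```

```text
clock: 15.45
tcp_pos: [0.5775, -0.164, 0.0181]
ee_rot: [-3.142, -0.0, 0.538]
force: [-0.0, -0.3, 1.9]
width: 0.0006
clock 15.45 tcp [ 0.5775 -0.164   0.0181] yaw 0.5381117457732003 FF [39.2387  1.0913 18.1292] q [-0.3621  0.2676  1.6459  0.0001  1.228  -0.9003] F [-0.0155 -0.3271  1.9238] w 0.0006393798024965376
clock: 15.7
tcp_pos: [0.5785, -0.1634, 0.0181]
ee_rot: [-3.141, 0.0, 0.538]
force: [-1.5, -0.8, 0.3]
width: 0.0005
clock 15.7 tcp [ 0.5785 -0.1634  0.0181] yaw 0.5377369270298766 FF [39.2704  2.2072 18.1202] q [-0.3605  0.2699  1.6431 -0.0002  1.2288 -0.8982] F [-1.489  -0.8422  0.2791] w 0.0004690266877138307
```

View pics/wrist8.png

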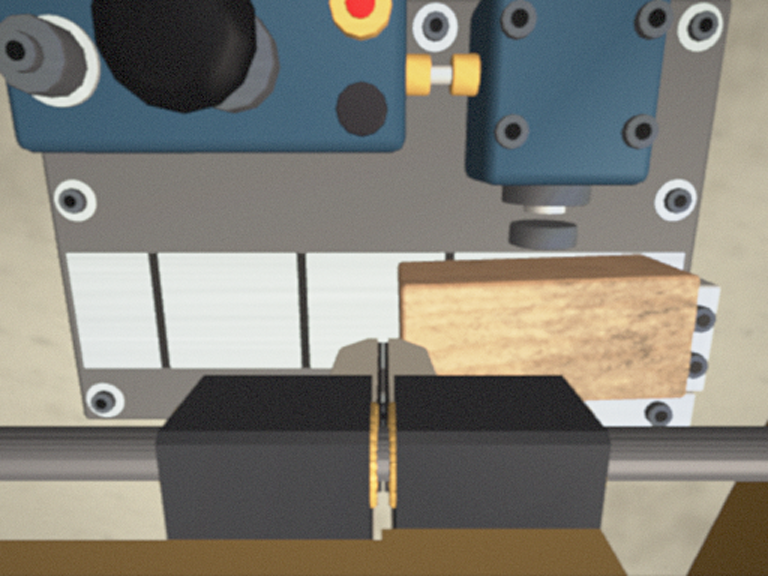

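```bash
for i in 1; do python3 -m jog '[{"grip":0,"delta_pos":[0.03,0,0],"roll":0},{"grip":0,"delta_pos":[0,0,0],"roll":0}]'; done; python3 d.py; python3 -m jog '[{"grip":0,"delta_pos":[0.03,0,0],"roll":0},{"grip":0,"delta_pos":[0,0,0],"roll":0}]';python3 d.py
python3 - <<'E'
from inv import *
w=viewer.camera("wrist");save("wrist9",w["frame"],f=1.5);p=viewer.camera("scene");save("scene9",p["frame"],(230,335,150,235),7)
E
```

```text
clock: 16.0
tcp_pos: [0.5786, -0.1633, 0.018]
ee_rot: [-3.141, 0.002, 0.538]
force: [-6.1, -2.4, 3.0]
width: 0.0005
clock 16.0 tcp [ 0.5786 -0.1633  0.018 ] yaw 0.5376344462485474 FF [39.2217  2.4361 17.9819] q [-0.3594  0.2719  1.641  -0.0013  1.2303 -0.8966] F [-6.0896 -2.4343  2.9582] w 0.0005139486049479213
clock: 16.25
tcp_pos: [0.5787, -0.1632, 0.0179]
ee_rot: [-3.141, 0.004, 0.537]
force: [-10.2, -4.3, 5.4]
width: 0.0002
clock 16.25 tcp [ 0.5787 -0.1632  0.0179] yaw 0.5373764278411022 FF [39.2375  2.5479 17.8967] q [-0.3585  0.2738  1.639  -0.0025  1.232  -0.895 ] F [-10.1565  -4.303    5.3555] w 0.00024816896139169645
```

View pics/wrist9.png

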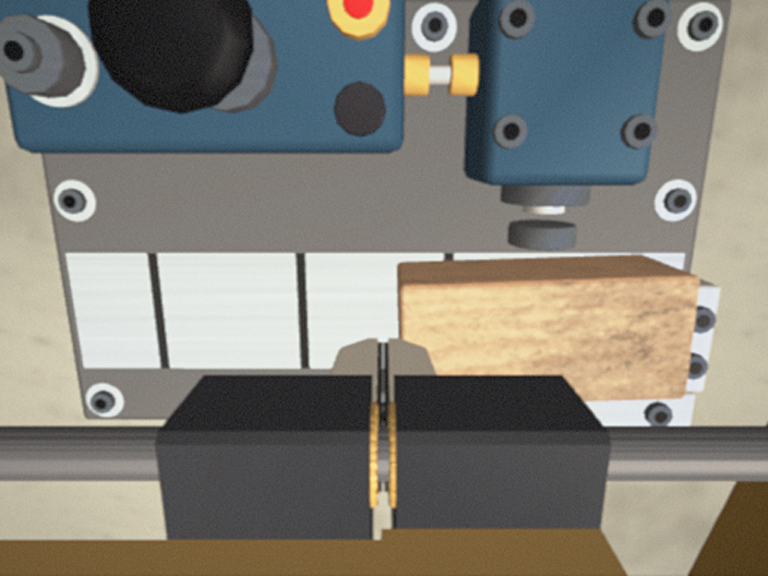

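View pics/scene9.png

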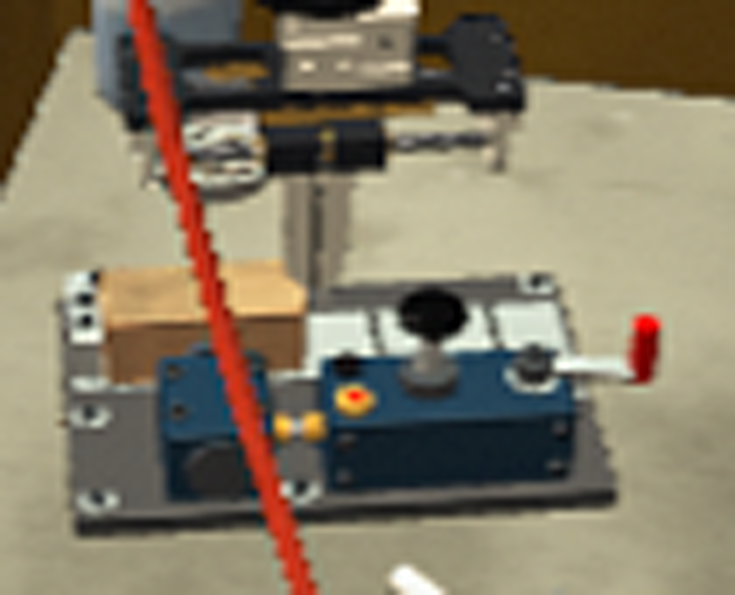

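The block is against the stop: force rose to ~11 N with no further motion. Back off, rise and go above the lever's start point.

```bash
python3 -m jog '[{"grip":0,"delta_pos":[-0.4,0,0],"roll":0},{"grip":0,"delta_pos":[-0.5,0,0],"roll":0},{"grip":0,"delta_pos":[0,0,-1],"roll":0},{"grip":0,"delta_pos":[0,0,-1],"roll":0},{"grip":0,"delta_pos":[-0.6,-0.3,-0.8],"roll":0},{"grip":0,"delta_pos":[-1,-0.8,0],"roll":0},{"grip":0,"delta_pos":[-1,-0.8,0],"roll":0},{"grip":0,"delta_pos":[0,0,0],"roll":0}]'; python3 d.py -41 -144 58 F
python3 - <<'E'
from h import *
w=viewer.camera("wrist");save("wrist10",w["frame"],f=1.5)
E
```

```text
clock: 17.35
tcp_pos: [0.4183, -0.1677, 0.1291]
ee_rot: [-3.141, 0.0, 0.537]
force: [0.5, -0.8, 0.6]
width: 0.0008
clock 17.35 tcp [ 0.4183 -0.1677  0.1291] yaw 0.536836895642357 FF [ -40.2018 -136.9763  129.0797] q [-0.4955 -0.2525  1.9563  0.0003  1.4388 -1.0324] F [ 0.4897 -0.8123  0.5812] w 0.0007588784650167413
target [ 0.4118 -0.1707  0.058 ] shares [-0.1752 -0.0166  1.7771]
```

View pics/wrist10.png

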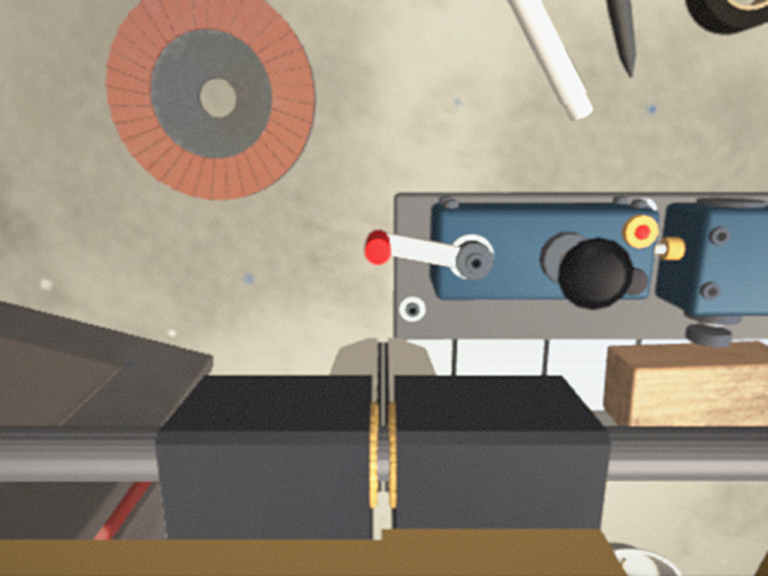

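```bash
python3 - <<'E'
from inv import *
w=viewer.camera("wrist");a=viewer.camera("scene");b=viewer.camera("side")
for z in(0,.05,.1,.2,.3):print(z,"wrist corner",back(w,W(212,357),z),inv(w,W(212,357),z),"scene",proj(a,back(w,W(212,357),z)))
print("scene base corner",back(a,(347,200),0),inv(a,(347,200),0))
print("wrist top edge pt",[inv(w,W(100,328),z) for z in (0,.2)])
save("scene10",a["frame"]);save("side10",b["frame"])
E
```

```text
0 wrist corner [ 0.354  -0.2856  0.    ] [  27.2 -253.1] scene [[344.5397 198.8905]]
0.05 wrist corner [ 0.3587 -0.2589  0.05  ] [   6.8 -235.2] scene [[342.9754 191.6634]]
0.1 wrist corner [ 0.3634 -0.2321  0.1   ] [ -13.7 -217.3] scene [[341.299  183.9181]]
0.2 wrist corner [ 0.3728 -0.1786  0.2   ] [ -54.5 -181.4] scene [[337.5575 166.632 ]]
0.3 wrist corner [ 0.3823 -0.1251  0.3   ] [ -95.4 -145.6] scene [[333.1895 146.4512]]
scene base corner [ 0.3442 -0.2833  0.    ] [  20.2 -260.2]
wrist top edge pt [array([   5.4, -327. ]), array([ -63.1, -210.6])]
```

View pics/scene10.png

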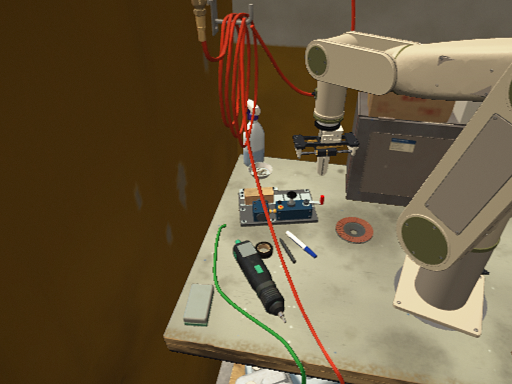

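View pics/side10.png

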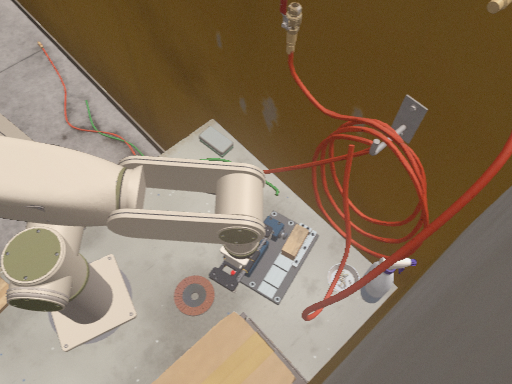

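The cabinet corner is at FF (24,−256). The gripper body (FF x < −3, y > −238) clears it. Descend beside the knob.

```bash
python3 -m jog '[{"grip":0,"delta_pos":[-0.17,0,0.5],"roll":0},{"grip":0,"delta_pos":[0,0,0.7],"roll":0},{"grip":0,"delta_pos":[0,0,0.57],"roll":0},{"grip":0,"delta_pos":[0,0,0],"roll":0}]'; python3 d.py -41 -144 58 F
python3 - <<'E'
from h import *
w=viewer.camera("wrist");save("wrist11",w["frame"],f=1.5)
p=viewer.camera("scene");save("scene11",p["frame"],(270,370,130,225),7)
E
```

```text
clock: 18.05
tcp_pos: [0.415, -0.1714, 0.0576]
ee_rot: [-3.138, 0.002, 0.538]
force: [-1.5, 1.1, 1.1]
width: 0.0003
clock 18.05 tcp [ 0.415  -0.1714  0.0576] yaw 0.5382328604914048 FF [ -38.7768 -141.6535   57.5657] q [-0.506  -0.1837  2.0332  0.0001  1.296  -1.0443] F [-1.5406  1.0968  1.0673] w 0.00031641334871578843
target [ 0.4118 -0.1707  0.058 ] shares [-0.0591 -0.0552 -0.0106]
```

View pics/wrist11.png

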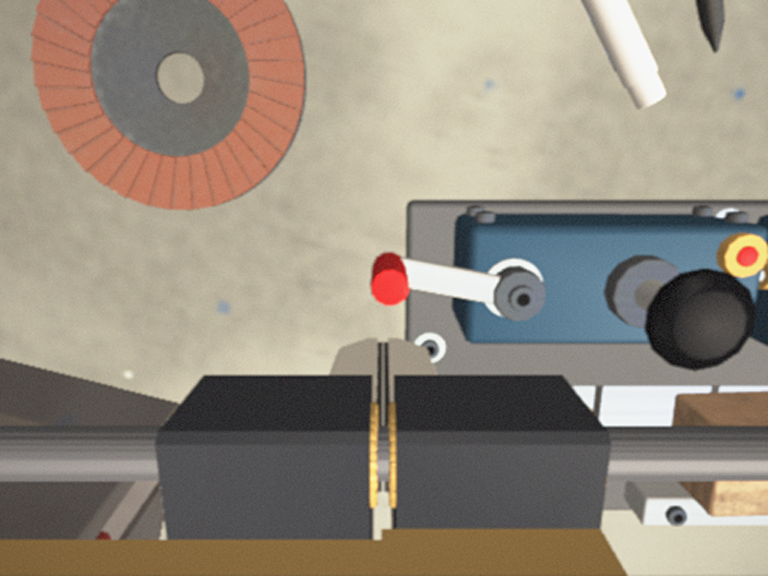

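View pics/scene11.png

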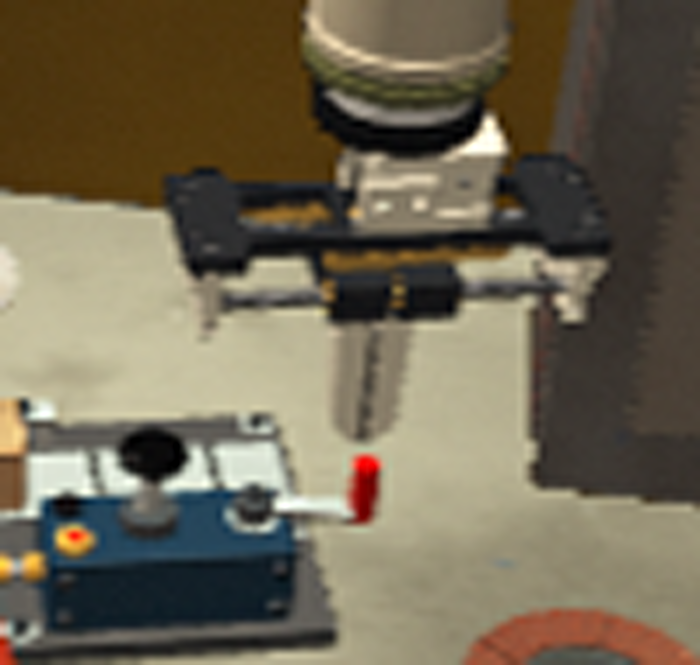

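```bash
python3 d.py; python3 - <<'E'
from inv import *
from d import fpos
p=viewer.camera("scene");q=fpos();print(q)
for z in(57,65,70,75,80,85,90):print(z,((proj(p,ff(fx,[(q[0],q[1],z)]))[0]-[270,130]+.5)*7).round(),((proj(p,ff(fx,[(q[0]-7.5,q[1],z)]))[0]-[270,130]+.5)*7).round())
w=viewer.camera("wrist");print("knob",inv(w,W(388,285),.098))
E
```

```text
clock 18.15 tcp [ 0.4165 -0.1723  0.06  ] yaw 0.5381212071307868 FF [ -37.2369 -140.8484   59.9554] q [-0.5062 -0.1865  2.031   0.0001  1.2969 -1.0443] F [-0.0147  0.1132  0.7526] w 0.00024007031315795266
[ -36.8716 -140.6827   60.475 ]
57 [347. 490.] [350. 500.]
65 [348. 477.] [352. 487.]
70 [349. 469.] [353. 479.]
75 [350. 461.] [354. 471.]
80 [351. 453.] [355. 462.]
85 [352. 444.] [356. 454.]
90 [353. 436.] [357. 446.]
knob [ -64.4 -138.4]
```

```bash
python3 -m jog '[{"grip":0,"delta_pos":[-0.08,0,0.25],"roll":0},{"grip":0,"delta_pos":[0,-0.35,0],"roll":0},{"grip":0,"delta_pos":[0.02,-0.28,0],"roll":0},{"grip":0,"delta_pos":[0.07,-0.25,0],"roll":0},{"grip":0,"delta_pos":[0,0,0],"roll":0}]'; python3 d.py
python3 - <<'E'
from inv import *
w=viewer.camera("wrist");save("wrist12",w["frame"],f=1.5)
E
```

```text
clock: 18.88
tcp_pos: [0.398, -0.1407, 0.0497]
ee_rot: [3.141, -0.0, 0.539]
force: [-0.5, -1.2, -0.5]
width: 0.0002
clock 18.875 tcp [ 0.398  -0.1407  0.0497] yaw 0.5389244058442333 FF [ -73.8007 -140.284    49.7289] q [-0.4616 -0.2623  2.1145  0.0002  1.2888 -1.0006] F [-0.4735 -1.2391 -0.5045] w 0.00020021502492225524
```

View pics/wrist12.png

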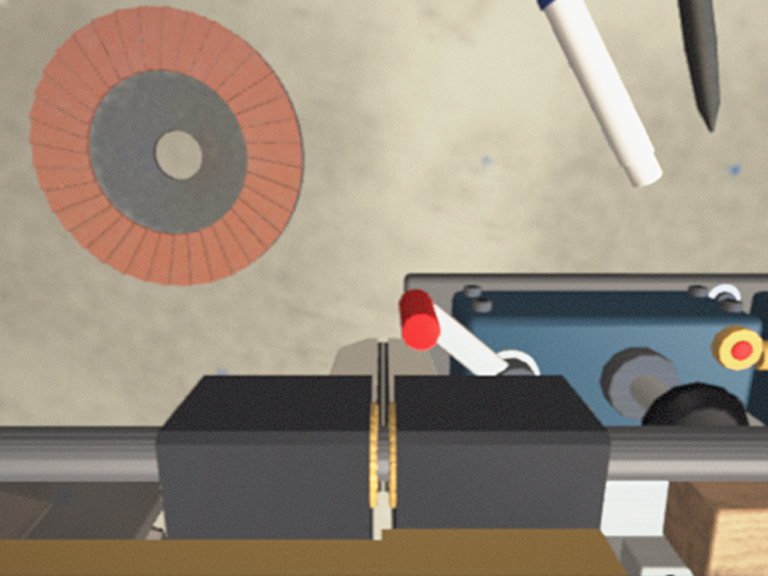

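The lever is turning, at about 0.6 rad. Continue the arc.

```bash
python3 -m jog '[{"grip":0,"delta_pos":[0.08,-0.18,0],"roll":0},{"grip":0,"delta_pos":[0.15,-0.18,0],"roll":0},{"grip":0,"delta_pos":[0.2,-0.13,0],"roll":0},{"grip":0,"delta_pos":[0.18,-0.07,0],"roll":0},{"grip":0,"delta_pos":[0,0,0],"roll":0}]'; python3 d.py
python3 - <<'E'
from inv import *
w=viewer.camera("wrist");save("wrist13",w["frame"],f=1.5)
E
```

```text
clock: 19.55
tcp_pos: [0.4072, -0.1125, 0.0499]
ee_rot: [3.137, 0.004, 0.538]
force: [-2.9, -14.8, 1.9]
width: 0.0004
clock 19.55 tcp [ 0.4072 -0.1125  0.0499] yaw 0.5377563088844752 FF [ -93.1552 -117.8014   49.8753] q [-0.3858 -0.2614  2.1135 -0.0057  1.2884 -0.922 ] F [ -2.8998 -14.8098   1.8552] w 0.0004071542534396739
```

View pics/wrist13.png

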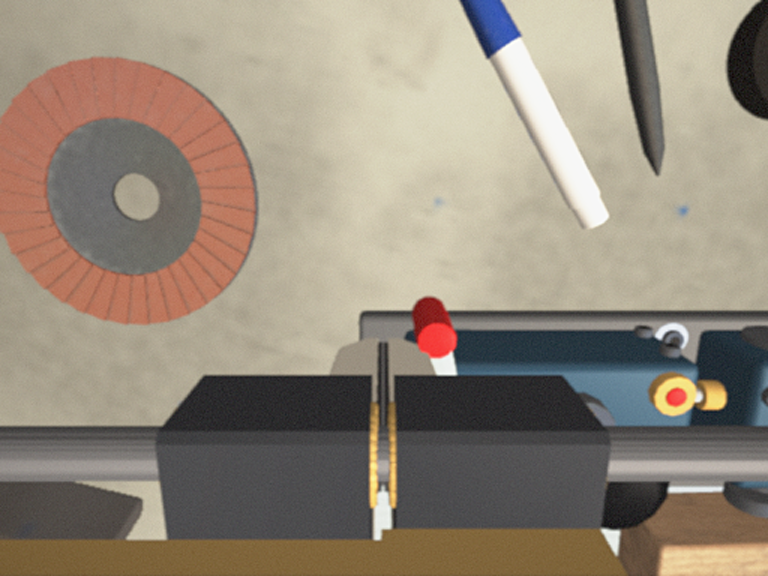

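```bash
python3 - <<'E'
from inv import *
w=viewer.camera("wrist")
for u in((436,341),):
    k=inv(w,W(*u),.098);print(k,"theta",np.arctan2(-55-k[0],-90-k[1]))
k=inv(w,W(428,305),.071);print(k)
p=viewer.camera("scene");save("scene13",p["frame"],(230,340,150,235),7)
E
```

```text
[-105.2 -100.5] theta 1.3646055826467767
[-108.9 -100.8]
```

View pics/scene13.png

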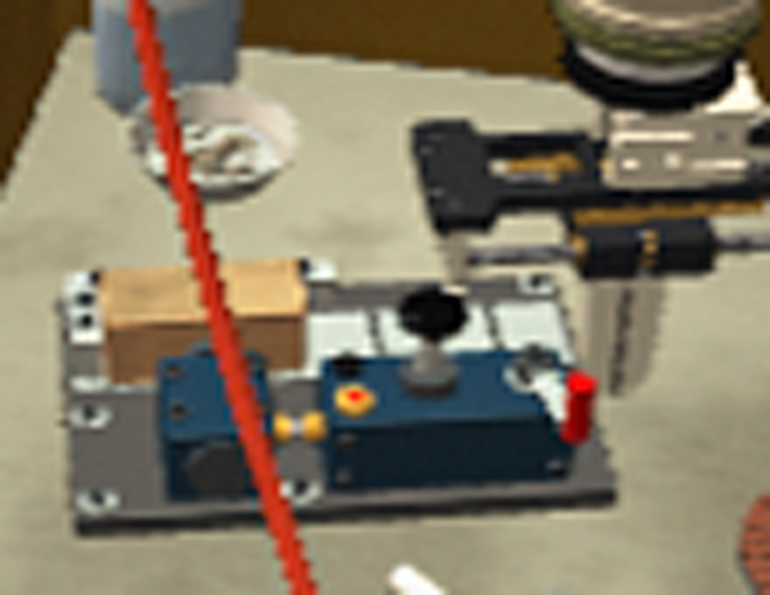

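Lever at ~1.36 rad and at its stop (15 N reaction, mostly against the push). Back off, rise and go above the plunger.

```bash
python3 -m jog '[{"grip":0,"delta_pos":[-0.4,0.05,0],"roll":0},{"grip":0,"delta_pos":[0,0,-1],"roll":0},{"grip":0,"delta_pos":[0,0,-1],"roll":0},{"grip":0,"delta_pos":[0.7,0.3,0],"roll":0},{"grip":0,"delta_pos":[1,0.3,0],"roll":0},{"grip":0,"delta_pos":[0.7,0.3,0],"roll":0},{"grip":0,"delta_pos":[0,0,0],"roll":0},{"grip":0,"delta_pos":[0,0,0],"roll":0}]'; python3 d.py -55 -41 108 F
python3 - <<'E'
from inv import *
w=viewer.camera("wrist");save("wrist14",w["frame"],f=1.5)
p=viewer.camera("scene");save("scene14",p["frame"],(230,340,130,235),7)
from d import fpos
q=fpos();print(q)
for z in(130,140,150,160):print(z,((proj(p,ff(fx,[(q[0]-7.5,q[1],z)]))[0]-[230,130]+.5)*7).round())
for l in("block","lever_knob","plunger_top","pin_top"):
        print(l,[(np.round(np.array(b["bbox"])*1.5).tolist(),round(b["confidence"],2)) for b in nets.boxes_of(w,l)[:2]])
E
```

```text
clock: 20.7
tcp_pos: [0.4944, -0.1014, 0.1288]
ee_rot: [-3.14, 0.001, 0.538]
force: [0.6, 0.3, -0.2]
width: 0.0004
clock 20.7 tcp [ 0.4944 -0.1014  0.1288] yaw 0.5379277678523275 FF [-57.3476 -37.4381 128.7647] q [-0.3039 -0.0942  1.8173  0.      1.4205 -0.8419] F [ 0.6107  0.2899 -0.1841] w 0.000350851556982474
target [ 0.4926 -0.1053  0.108 ] shares [-0.0879  0.0602  0.5191]
[-57.0582 -37.412  129.1857]
130 [431. 416.]
140 [432. 399.]
150 [433. 381.]
160 [435. 363.]
block [([549.0, 396.0, 163.0, 56.0], 0.78)]
lever_knob [([262.0, 251.0, 81.0, 120.0], 0.89)]
plunger_top [([378.0, 311.0, 81.0, 63.0], 0.65), ([367.0, 77.0, 107.0, 154.0], 0.24)]
pin_top []
```

View pics/wrist14.png

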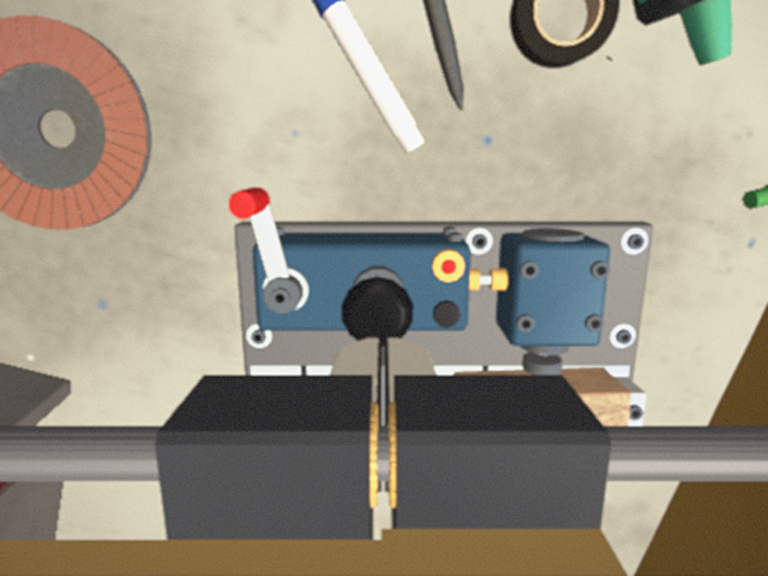

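View pics/scene14.png

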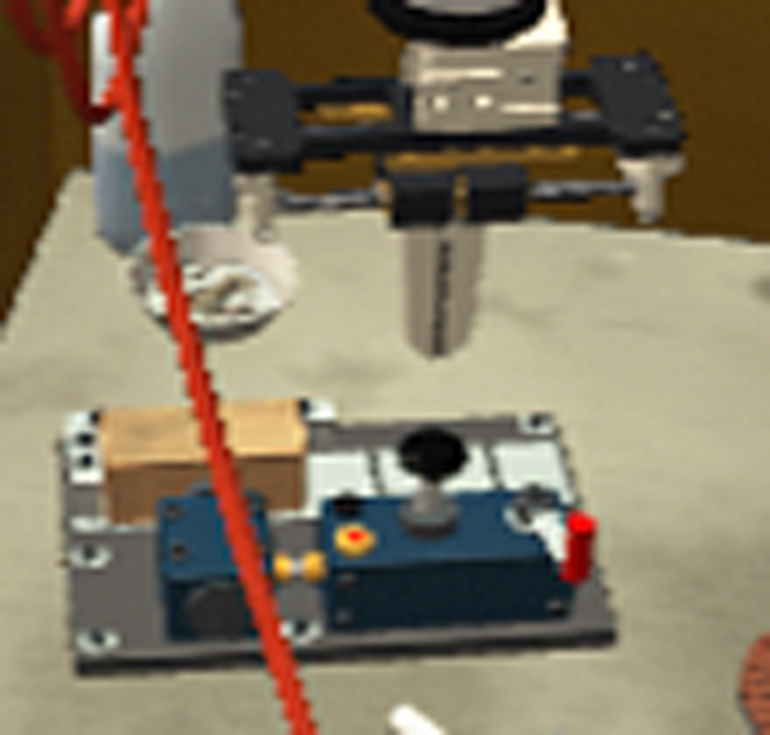

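Block home, lever shut and pin still in. Descend to feel for the plunger head (expected at TCP z ≈ 80).

```bash
python3 -m jog '[{"grip":0,"delta_pos":[-0.09,0.06,0.4],"roll":0},{"grip":0,"delta_pos":[0,0,0.6],"roll":0},{"grip":0,"delta_pos":[0,0,0],"roll":0},{"grip":0,"delta_pos":[0,0,0],"roll":0}]'; python3 d.py; for i in 1; do python3 -m jog '[{"grip":0,"delta_pos":[0,0,0.15],"roll":0},{"grip":0,"delta_pos":[0,0,0],"roll":0},{"grip":0,"delta_pos":[0,0,0],"roll":0}]';done;  python3 -m jog '[{"grip":0,"delta_pos":[0,0,0.15],"roll":0},{"grip":0,"delta_pos":[0,0,0],"roll":0},{"grip":0,"delta_pos":[0,0,0],"roll":0}]'
python3 - <<'E'
from inv import *
p=viewer.camera("scene");save("scene15",p["frame"],(230,340,130,235),7)
E
```

```text
clock: 21.5
tcp_pos: [0.4937, -0.1055, 0.0895]
ee_rot: [-3.141, 0.0, 0.538]
force: [-0.4, -0.1, 0.5]
width: 0.0004
clock 21.5 tcp [ 0.4937 -0.1055  0.0895] yaw 0.5377154772680071 FF [-54.2012 -40.2068  89.4585] q [-0.3122 -0.0618  1.8606  0.      1.3431 -0.8499] F [-0.362  -0.0725  0.4783] w 0.0003612393870031332
clock: 21.88
tcp_pos: [0.494, -0.1055, 0.0836]
ee_rot: [3.141, -0.0, 0.538]
force: [0.4, 0.6, -0.0]
width: 0.0008
clock: 22.25
tcp_pos: [0.4937, -0.1054, 0.0772]
ee_rot: [-3.141, 0.0, 0.538]
force: [0.6, -0.3, -0.2]
width: 0.0001
```

View pics/scene15.png

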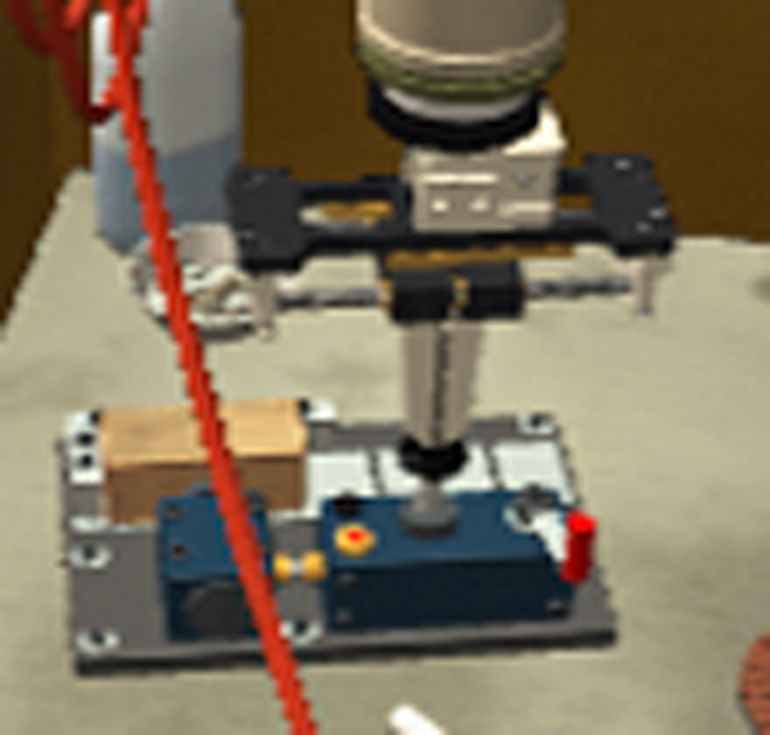

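```bash
python3 -m jog '[{"grip":0,"delta_pos":[0,0,0.15],"roll":0},{"grip":0,"delta_pos":[0,0,0],"roll":0},{"grip":0,"delta_pos":[0,0,0],"roll":0}]'|grep -E "tcp|force"; python3 -m jog '[{"grip":0,"delta_pos":[0,0,0.2],"roll":0},{"grip":0,"delta_pos":[0,0,0],"roll":0},{"grip":0,"delta_pos":[0,0,0],"roll":0}]'|grep -E "tcp|force";python3 -m jog '[{"grip":0,"delta_pos":[0,0,0.1],"roll":0},{"grip":0,"delta_pos":[0,0,0],"roll":0}]'|grep -E "tcp|force";python3 -m jog '[{"grip":0,"delta_pos":[0,0,0.1],"roll":0},{"grip":0,"delta_pos":[0,0,0],"roll":0}]'|grep -E "tcp|force"; python3 - <<'E'
from inv import *
p=viewer.camera("scene");save("scene16",p["frame"],(230,340,130,235),7)
w=viewer.camera("wrist");save("wrist16",w["frame"],f=1.5)
E
```

```text
tcp_pos: [0.4941, -0.1055, 0.0716]
force: [-0.2, -0.3, 2.3]
tcp_pos: [0.4942, -0.1055, 0.0635]
force: [2.9, 0.8, 4.1]
tcp_pos: [0.4943, -0.1056, 0.0598]
force: [1.1, -0.4, 5.1]
tcp_pos: [0.4943, -0.1056, 0.0559]
force: [1.7, 0.2, 6.5]
```

View pics/scene16.png

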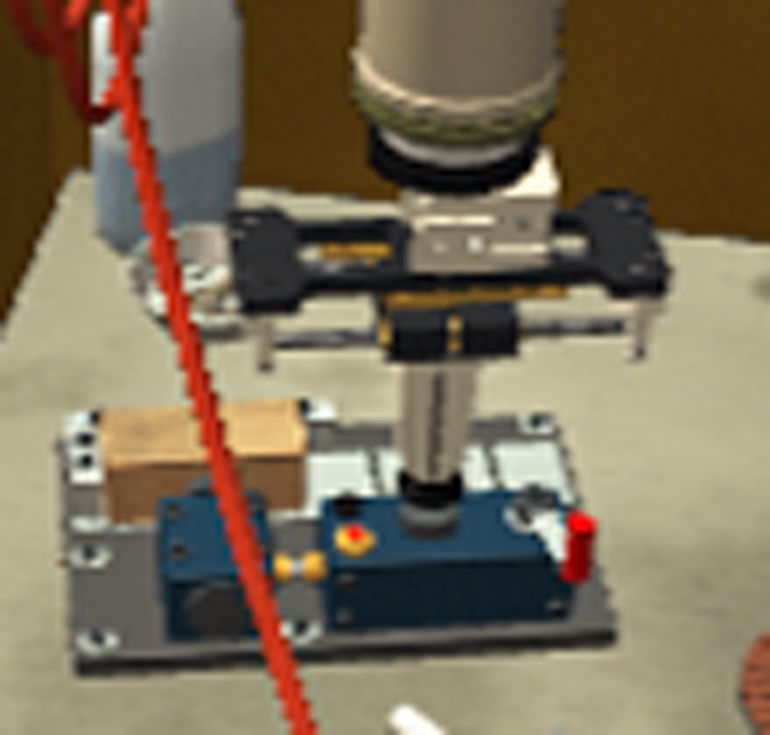

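View pics/wrist16.png

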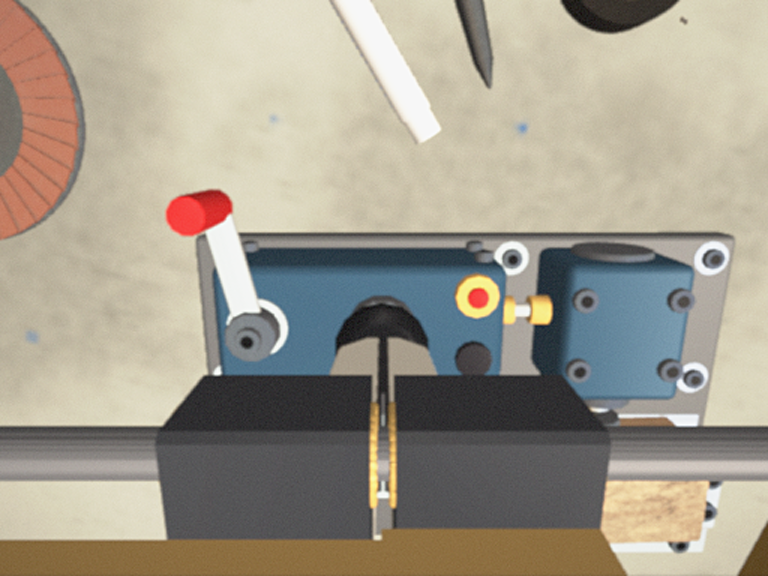

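```bash
python3 -m jog '[{"grip":0,"delta_pos":[0,0,0.08],"roll":0},{"grip":0,"delta_pos":[0,0,0],"roll":0}]'|grep -E "tcp|force"; python3 -m jog '[{"grip":0,"delta_pos":[0,0,0.08],"roll":0},{"grip":0,"delta_pos":[0,0,0],"roll":0}]'|grep -E "tcp|force";python3 -m jog '[{"grip":0,"delta_pos":[0,0,0.05],"roll":0},{"grip":0,"delta_pos":[0,0,0],"roll":0}]'|grep -E "tcp|force"
```

```text
tcp_pos: [0.4943, -0.1056, 0.0528]
force: [1.2, 0.4, 7.8]
tcp_pos: [0.4945, -0.1057, 0.0512]
force: [-6.3, 1.6, 21.3]
tcp_pos: [0.4947, -0.1057, 0.051]
force: [-14.0, 4.5, 36.4]
```

Plunger bottom is at TCP z ≈ 51 mm (hard stop) and its top at ≈ 73 mm, so that was one full stroke. Next, regular strokes between commanded 79 and ~49 mm.

```bash
python3 -m jog '[{"grip":0,"delta_pos":[0,0,-0.8],"roll":0},{"grip":0,"delta_pos":[0,0,0],"roll":0},{"grip":0,"delta_pos":[0,0,0],"roll":0},{"grip":0,"delta_pos":[0,0,0],"roll":0}]'|grep -E "tcp|force";python3 -m jog '[{"grip":0,"delta_pos":[0,0,0.4],"roll":0},{"grip":0,"delta_pos":[0,0,0.35],"roll":0},{"grip":0,"delta_pos":[0,0,0],"roll":0},{"grip":0,"delta_pos":[0,0,0],"roll":0}]'|grep -E "clock|tcp|force"
python3 -m jog '[{"grip":0,"delta_pos":[0,0,-0.75],"roll":0},{"grip":0,"delta_pos":[0,0,0],"roll":0},{"grip":0,"delta_pos":[0,0,0],"roll":0},{"grip":0,"delta_pos":[0,0,0],"roll":0}]'|grep -E "tcp|force"
python3 - <<'E'
from inv import *
p=viewer.camera("scene");save("scene17",p["frame"],(250,310,170,220),12)
w=viewer.camera("wrist");save("wrist17",w["frame"],f=1.5)
E
```

```text
tcp_pos: [0.4925, -0.1051, 0.0773]
force: [-0.5, 0.1, -0.1]
clock: 25.4
tcp_pos: [0.4955, -0.106, 0.0511]
force: [-5.4, 1.8, 24.1]
tcp_pos: [0.4926, -0.1051, 0.0771]
force: [0.1, 0.2, -0.3]
```

View pics/scene17.png

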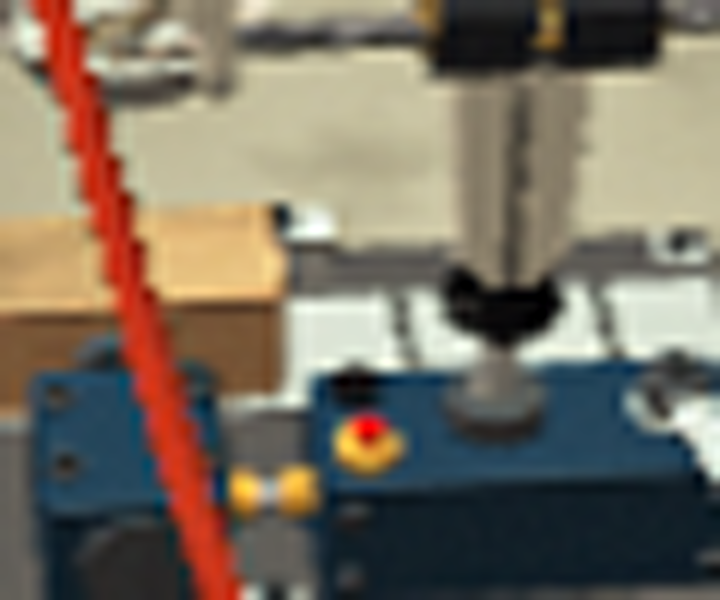

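View pics/wrist17.png

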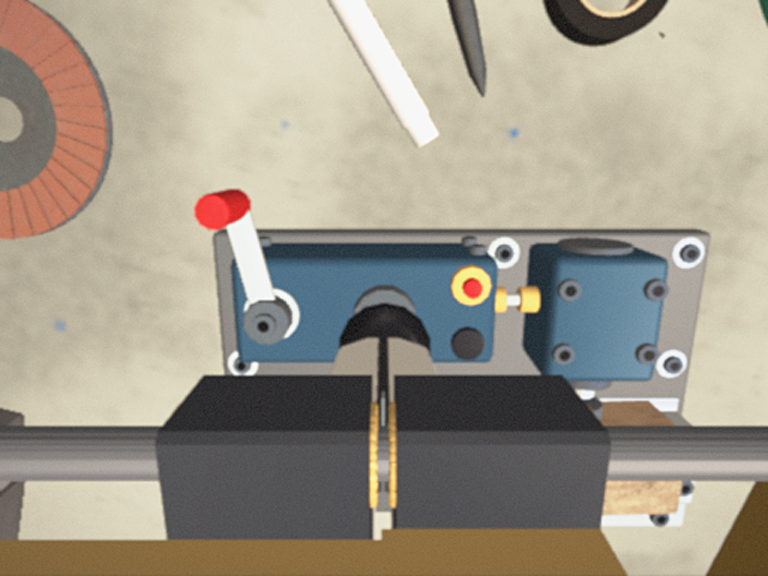

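The pin has begun to rise. Four more full strokes.

```bash
for k in 1; do python3 -m jog '[{"grip":0,"delta_pos":[0,0,0.4],"roll":0},{"grip":0,"delta_pos":[0,0,0.35],"roll":0},{"grip":0,"delta_pos":[0,0,0],"roll":0},{"grip":0,"delta_pos":[0,0,-0.75],"roll":0},{"grip":0,"delta_pos":[0,0,0],"roll":0},{"grip":0,"delta_pos":[0,0,0],"roll":0},{"grip":0,"delta_pos":[0,0,0.4],"roll":0},{"grip":0,"delta_pos":[0,0,0.35],"roll":0},{"grip":0,"delta_pos":[0,0,0],"roll":0},{"grip":0,"delta_pos":[0,0,-0.75],"roll":0},{"grip":0,"delta_pos":[0,0,0],"roll":0},{"grip":0,"delta_pos":[0,0,0],"roll":0}]'; done
python3 -m jog '[{"grip":0,"delta_pos":[0,0,0.4],"roll":0},{"grip":0,"delta_pos":[0,0,0.35],"roll":0},{"grip":0,"delta_pos":[0,0,0],"roll":0},{"grip":0,"delta_pos":[0,0,0],"roll":0}]'
python3 -m jog '[{"grip":0,"delta_pos":[0,0,-0.75],"roll":0},{"grip":0,"delta_pos":[0,0,0],"roll":0},{"grip":0,"delta_pos":[0,0,0],"roll":0},{"grip":0,"delta_pos":[0,0,0.4],"roll":0},{"grip":0,"delta_pos":[0,0,0.35],"roll":0},{"grip":0,"delta_pos":[0,0,0],"roll":0},{"grip":0,"delta_pos":[0,0,-0.75],"roll":0},{"grip":0,"delta_pos":[0,0,0],"roll":0},{"grip":0,"delta_pos":[0,0,0],"roll":0}]'
python3 - <<'E'
from inv import *
p=viewer.camera("scene");save("scene18",p["frame"],(250,310,170,220),12)
w=viewer.camera("wrist");save("wrist18",w["frame"],f=1.5)
E
```

```text
clock: 27.5
tcp_pos: [0.4927, -0.1051, 0.0769]
ee_rot: [-3.14, 0.002, 0.538]
force: [-0.9, -0.1, -0.5]
width: 0.0006
clock: 28.0
tcp_pos: [0.4958, -0.1058, 0.0511]
ee_rot: [3.139, -0.003, 0.538]
force: [-5.3, 1.4, 26.5]
width: 0.0002
clock: 29.12
tcp_pos: [0.4926, -0.1051, 0.0768]
ee_rot: [-3.14, 0.002, 0.538]
force: [0.3, -0.4, 0.5]
width: 0.0008
```

View pics/scene18.png

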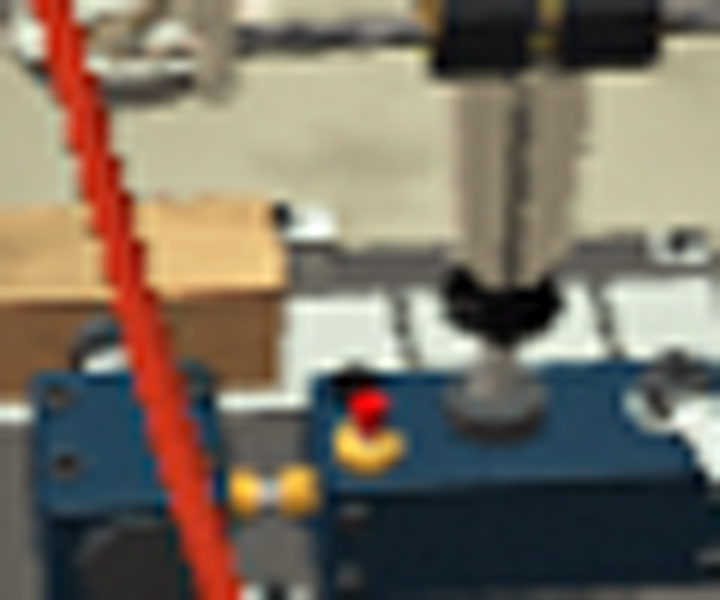

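View pics/wrist18.png

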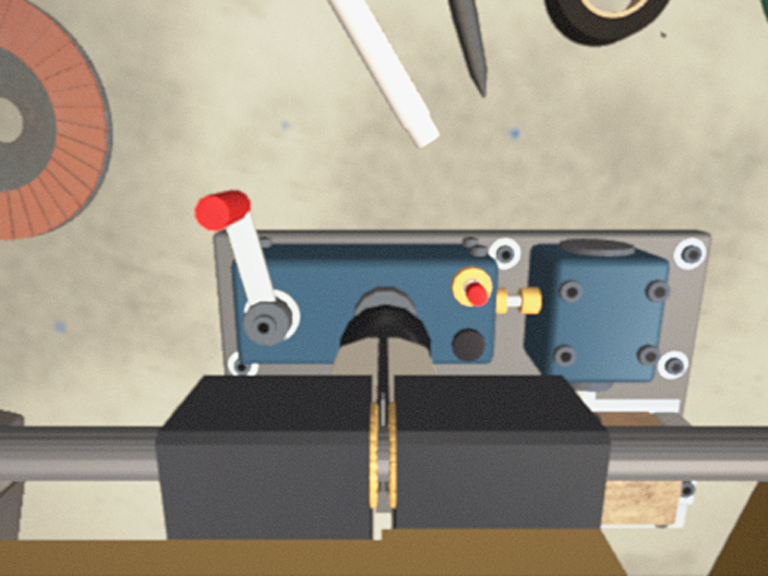

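The pin is well out, but no white band yet. Two more strokes, then a look from clear of the head.

```bash
python3 -m jog '[{"grip":0,"delta_pos":[0,0,0.4],"roll":0},{"grip":0,"delta_pos":[0,0,0.37],"roll":0},{"grip":0,"delta_pos":[0,0,0],"roll":0},{"grip":0,"delta_pos":[0,0,0],"roll":0},{"grip":0,"delta_pos":[0,0,-0.77],"roll":0},{"grip":0,"delta_pos":[0,0,0],"roll":0},{"grip":0,"delta_pos":[0,0,0],"roll":0}]'
python3 - <<'E'
from inv import *
p=viewer.camera("scene");save("scene19",p["frame"],(250,310,170,220),12)
E
python3 -m jog '[{"grip":0,"delta_pos":[0,0,0.4],"roll":0},{"grip":0,"delta_pos":[0,0,0.37],"roll":0},{"grip":0,"delta_pos":[0,0,0],"roll":0},{"grip":0,"delta_pos":[0,0,0],"roll":0},{"grip":0,"delta_pos":[0,0,-0.77],"roll":0},{"grip":0,"delta_pos":[0,0,0],"roll":0},{"grip":0,"delta_pos":[0,0,0],"roll":0}]'
python3 - <<'E'
from inv import *
p=viewer.camera("scene");save("scene20",p["frame"],(250,310,170,220),12)
a,b=[cv2.imread(f"pics/scene{i}.png") for i in(19,20)];cv2.imwrite("pics/cmp.png",np.hstack([a[250:550,200:580],b[250:550,200:580]]))
E
```

```text
clock: 30.1
tcp_pos: [0.4929, -0.1052, 0.0772]
ee_rot: [-3.14, 0.001, 0.538]
force: [-0.8, -0.5, 0.0]
width: 0.0005
clock: 31.02
tcp_pos: [0.4927, -0.1051, 0.077]
ee_rot: [-3.14, 0.002, 0.538]
force: [-0.0, 0.4, 0.2]
width: 0.0004
```

View pics/cmp.png

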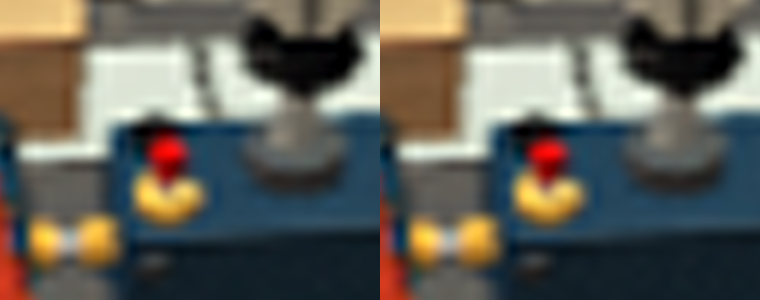

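Strokes 7 and 8 look the same, so the pin seems to be at its end. I'll move clear to inspect it obliquely with the wrist camera.

```bash
python3 -m jog '[{"grip":0,"delta_pos":[0,0,-1],"roll":0},{"grip":0,"delta_pos":[-0.6,0.3,-0.5],"roll":0},{"grip":0,"delta_pos":[-1,0.4,0],"roll":0},{"grip":0,"delta_pos":[-0.4,0.2,0.5],"roll":0},{"grip":0,"delta_pos":[0,0,0],"roll":0},{"grip":0,"delta_pos":[0,0,0],"roll":0}]'; python3 d.py
python3 - <<'E'
from inv import *
w=viewer.camera("wrist");save("wrist21",w["frame"],f=1.5);np.save("w21.npy",w["frame"])
p=viewer.camera("scene");save("scene21",p["frame"],(240,320,165,230),9)
print("pin proj z67,80,82:",[((proj(p,ff(fx,[(-69,-3,z)]))[0]-[240,165]+.5)*9).round() for z in(63,67,79.5,82)],[(proj(w,ff(fx,[(-69,-3,z)]))[0]*1.5).round() for z in(63,67,79.5,82)])
E
```

```text
clock: 31.82
tcp_pos: [0.4434, -0.1767, 0.1184]
ee_rot: [-3.14, 0.0, 0.538]
force: [-0.7, -0.2, 0.7]
width: 0.0006
clock 31.825 tcp [ 0.4434 -0.1767  0.1184] yaw 0.5376541511753767 FF [ -19.4968 -120.0796  118.4155] q [-0.4869 -0.1649  1.901   0.0004  1.4069 -1.0246] F [-0.7009 -0.2413  0.6707] w 0.0006377693860673654
pin proj z67,80,82: [array([362., 379.]), array([363., 371.]), array([364., 344.]), array([364., 339.])] [array([620., 193.]), array([623., 193.]), array([636., 195.]), array([638., 196.])]
```

View pics/wrist21.png

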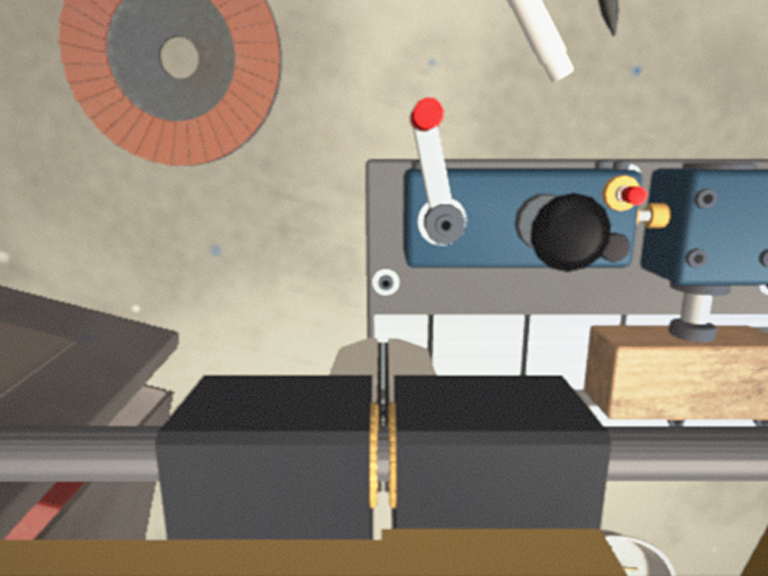

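View pics/scene21.png

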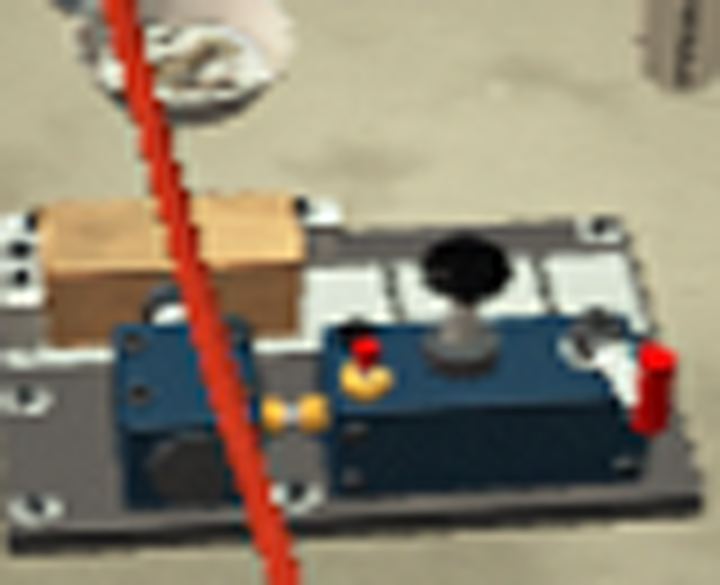

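The clamp pad stands on the block, and the pin top matches z ≈ 80 mm. Move the camera closer to see the white band.

```bash
python3 -m jog '[{"grip":0,"delta_pos":[0,0.2,0.7],"roll":0},{"grip":0,"delta_pos":[0,0,0.7],"roll":0},{"grip":0,"delta_pos":[0,0,0],"roll":0},{"grip":0,"delta_pos":[0,0,0],"roll":0}]'; python3 d.py
python3 - <<'E'
from inv import *
w=viewer.camera("wrist");q=[proj(w,ff(fx,[(-69,-3,z)]))[0] for z in(62,67,79.5,80,82)];print(q)
c=q[1].astype(int);x0=min(max(c[0]-40,0),512-90)
print(x0,c[1]-30);save("wrist22",w["frame"],(x0,min(x0+90,512),max(c[1]-30,0),c[1]+40),8)
E
```

```text
clock: 32.42
tcp_pos: [0.4485, -0.1841, 0.0642]
ee_rot: [3.141, -0.001, 0.539]
force: [0.3, -0.2, 0.8]
width: 0.0001
clock 32.425 tcp [ 0.4485 -0.1841  0.0642] yaw 0.5385330826688779 FF [ -10.5109 -119.6585   64.1571] q [-0.4955 -0.093   1.9387  0.0001  1.2948 -1.034 ] F [ 0.3493 -0.1512  0.7524] w 0.00010346369757077299
[array([455.1421, 119.4477]), array([460.1563, 119.8896]), array([473.8619, 121.0975]), array([474.4483, 121.1492]), array([476.8254, 121.3586])]
420 89
```

View pics/wrist22.png

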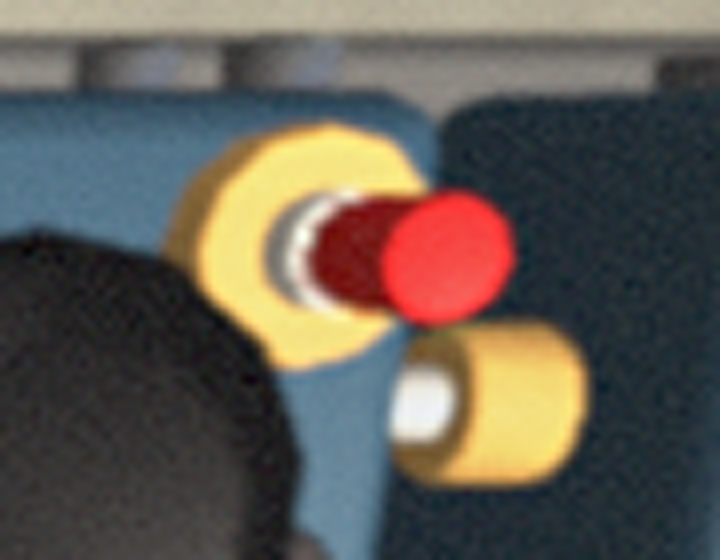

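The white band shows clearly at the pin's foot (pin top at z ≈ 81). Final check of the block and lever from above.

```bash
python3 -m jog '[{"grip":0,"delta_pos":[0,0.3,-1],"roll":0},{"grip":0,"delta_pos":[0.5,0.4,-0.5],"roll":0},{"grip":0,"delta_pos":[1,0.5,0],"roll":0},{"grip":0,"delta_pos":[0.4,0,0],"roll":0},{"grip":0,"delta_pos":[0,0,0],"roll":0},{"grip":0,"delta_pos":[0,0,0],"roll":0}]'; python3 d.py
python3 - <<'E'
from inv import *
w=viewer.camera("wrist");save("wrist23",w["frame"],f=1.5);np.savez("w23.npz",f=w["frame"],K=w["camera_matrix"],T=w["world_to_cam"])
E
```

```text
clock: 33.22
tcp_pos: [0.5366, -0.1864, 0.123]
ee_rot: [-3.141, 0.001, 0.538]
force: [0.2, -0.7, -0.1]
width: 0.0004
clock 33.225 tcp [ 0.5366 -0.1864  0.123 ] yaw 0.5381713404124373 FF [ 37.1832 -45.5017 122.9719] q [-0.4244  0.0816  1.6531 -0.0003  1.4076 -0.9625] F [ 0.2053 -0.6571 -0.1157] w 0.00043117364634289346
```

View pics/wrist23.png

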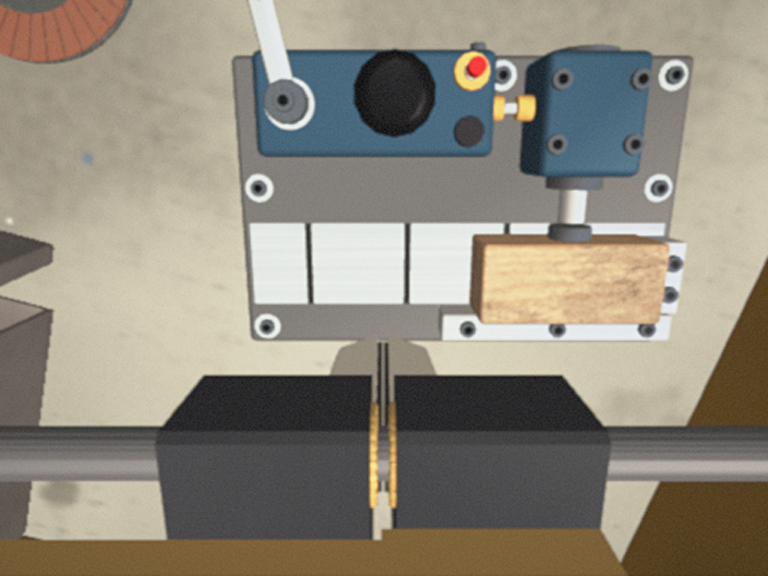

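```bash
python3 - <<'E'
from inv import *
d=np.load("w23.npz");w=dict(camera_matrix=d["K"],world_to_cam=d["T"])
for u in((480,244),(667,243),(662,322),(482,323)):print(u,inv(w,W(*u),.054))
print("plunger if up",inv(w,W(395,93),.108),"stop top front edge",inv(w,W(667,314),.04))
E
python3 -c "
from cell import ctrl;print(ctrl.close_job())"
```

```text
(480, 244) [14.9  6.5]
(667, 243) [ 15.1 105.5]
(662, 322) [ 59.1 108.6]
(482, 323) [58.9  9.4]
plunger if up [-54.8 -39.6] stop top front edge [ 59.  118.8]
the job is handed in; nothing more can be done
None
```

The block is clamped, the lever is shut, the plunger is up, and I handed the job in at about 33 s of the 72 s allowed. No verdict came back.

- **Block:** I pushed it along the fence until the force rose to about 11 N with no further movement. In the final wrist view it lies parallel to the fence with the steel pad on it. The corners gave it about 98–100 mm long, spanning FF x 15–59, and its stop end at FF y 105–109. That is up to a few mm short of the nominal 110, but my corner readings are off by about that much. I could not measure the pad's pressing force directly.
- **Lever:** I swung it to about 1.36 rad, where it met its stop with a 15 N reaction. It looked unchanged in later pictures.
- **Pump:** I made eight strokes, all with the lever shut. The slow first stroke and the two others I read at the bottom reached the hard stop; the other five used the same or slightly deeper commands. I let the plunger come up each time. The pin top measured about 81 mm above the bench, and the white band at its foot was clearly visible. The last two strokes changed nothing, as expected once the pin is fully out.
- **End state:** Before handing in, the gripper was clear of everything with force readings near zero, and the bystanders in view stood where they were.

**Disagreement:** The visible fingertips were about 25–35 mm short of the reported tool point. Because of that, my first approach to the block passed harmlessly above it. I then found heights by force and pictures, and turned the gripper 90° because the first orientation left the last joint too close to its limit.

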